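# Return three containers to their own seats and close the filter gate

### The job

The three containers on the clean bench are each in another one's place. Put the filter capsule in the gated holder, the round jar in the round-rimmed seat and the square bottle in the square-rimmed seat, each standing flat inside its rim; the empty black mat is free to use on the way. Finish with the holder's gate slid fully shut over the capsule, keep the three containers upright throughout and do not disturb the pipette lying on the bench.

Things in the scene. Friction and masses are not known exactly. Their poses are not given: they have to be found in the camera images.
- capsule: Filter capsule, white plastic, small green nozzle on top: round foot flange 50 mm across, 6 mm thick; upright round barrel 36 mm across up to 36 mm height, dome to 41 mm, nozzle 14 mm across, 50 mm high in all. About 80 g. Starts in the round-rimmed seat; belongs in the gated holder. Origin: centre of the underside, z up the axis. Grip the barrel from above.
- jar: Round jar, straight cylinder 44 mm across and 50 mm high, white plastic with a green screw lid of the full 44 mm width (lid is the top 12 mm). About 90 g. Starts in the square-rimmed seat; belongs in the round-rimmed seat. Origin: centre of the underside, z up.
- bottle: Square bottle, white block 42 x 42 mm in plan and 38 mm high with a round green cap 28 mm across on top, 50 mm high in all. About 90 g. Starts in the gated holder, under the gate, roughly square to the holder; belongs in the square-rimmed seat. Origin: centre of the underside, x and y square to its sides.
- round_seat: Fixed grey seat: round plate 78 mm across with a raised round rim. Floor 6 mm above the bench, rim top 11 mm above the bench, rim inner diameter 68 mm. Origin: centre of the underside, on the bench.
- square_seat: Fixed grey seat: square plate 74 x 74 mm with a raised square rim. Floor 6 mm above the bench, rim top 11 mm, 64 x 64 mm inside the rim. Origin: centre of the underside, on the bench; x and y square to its sides.
- free_mat: Thin black rubber mat, 90 x 90 mm, 3 mm thick, empty at the start, fixed to the bench: a free spot to set a container down on the way. Origin: centre of the underside.
- holder: Fixed gated holder: aluminium base plate (x -76 to 40, y -45 to 125 mm) with a seat and a dark rail. Origin: under the seat's centre, on the bench; x points from rail to seat, away from the robot (rail on the robot's side); y along the rail, the way the gate opens. Seat floor 6 mm above the bench; square dark rim, top 11 mm, 68 x 68 mm inside. Rail at x -68 to -52, y -40 to 120 mm, top 59 mm high.
- gate (a joint): Gate slide in m along the holder's +y: 0 shut (bar across the middle of the seat), 0.09 fully open (bar clear beside it). Carriage on the rail with a flat steel bar 14 mm wide (y) over the seat, holder x -51 to 34 mm, underside 63, top 70 mm above the bench, 7 mm over a seated container, which it locks in or out. Starts 0 to 20 mm open. Friction about 1.5 N, stays where left.
- gate_knob (a point): Grip point on the gate's black knob, 105 mm above the bench at holder x = -60 mm, y = gate value. The knob is an upright block 22 mm (holder x) by 16 mm (holder y), from 71 to 105 mm height; this point is the centre of its top. Pinch it from above across its 16 mm and drag along the holder's y. Its axes are the holder's.
- pipette: Bystander to leave alone: a white hand pipette about 223 mm long and 22 mm high lying loose on the bench along its own x. Origin: on the bench, near its middle.
Mind the look-alikes: they are no part of the job. What is shaped like the jar but purple or red is not meant.

How it is judged:
By the outcome, as a careful person would: the job done as asked, in the order asked, and still so for the second after the job is handed in, with the robot touching nothing.
It also fails if it takes over 134 s, if anything falls off the work surface, if the arm or the gripper's body presses on something with over 40 N, if the wrist force passes 120 N, or if a joint passes its speed limit or range.

### The arm

A 6-joint arm with a two-finger parallel gripper is mounted at the origin on the work surface. World frame = base frame: x ahead of the robot, y to its left, z up, the work surface at z = 0. Lengths are in m, angles in rad, forces in N, time in s.
With the tool pointing down it reaches from about 0.275 to 0.825 m from the base axis. Payload 5.2 kg.
Tool frame: the origin (TCP) lies at the very end of the fingers, on their centre line; the grasp point (between the pads) lies 19 mm behind it; x points along the fingers, y is the direction in which the jaws open and shut, and the axes are right-handed (so a half turn about x gives the same grasp; the last joint's range is limited). The gripper opens to 93 mm and grips with 3 to 60 N. Pads are 15 mm wide; open, the fingers measure 128 mm over their backs; the gripper's body (75 mm by 188 mm) begins 65 mm behind the grasp point.
Start: joints at [-1.538, 0.259, 1.535, -0, 1.348, -0.203], TCP at [0.129, -0.535, 0.219] pointing down, gripper open.
Joint ranges: [-3.14, 3.14], [-0.91, 2.08], [0.19, 2.58], [-1.22, 4.36], [0.22, 2.71], [-3.12, 3.12]. Speed limits (rad/s): [2.57, 2.57, 3.14, 3.14, 3.14, 3.14].

### API

Orientations are given as a rotation vector (axis times angle).
In Python, from bench import readout, get_image, ctrl gives the robot as it stands. The module is installed in compiled form; this text tells all that it offers.
- The arm moves only by the tool step_arm, never from a script. Its argument "targets" is a list of rows, each a list of 6 numbers: the shift along the tool's x, y, z in m, then the turn, a rotation vector about the tool's x, y, z in degrees. In form: [[dx, dy, dz, rx, ry, rz], ...]. A call has exactly 10 rows; each row shifts and turns the commanded pose from where the row before left it, along the tool's axes as they then stand; what a row does not reach is not made up. A row lasts 1/10 s, in which the tool goes at most 50 mm and 8.59 degrees, less where a joint would pass 70% of its speed; a pose out of reach is approached as far as the arm can. A call with a gripper value outside its range is refused whole. "claw" is the gripper's target within -1 to 1 (fully open at 1, half-way at 0, shut at -1), set as the call begins (left out, the last holds). The fingers move at their own pace and stop on an object; the grip force is fixed at half the most. Time passes only in rows, so rows that do not move let the fingers close, or fill a call up. It gives the time, the measured TCP pose, the force and the opening at its end, in the units of the state.
- readout.read_state(): the state, without advancing time (a new reading comes with each control period).
- get_image(name): name is "side" or "top"; returns a dict with "pixels" (400x640x3 uint8, blue, green, red), "fx", "fy", "cx", "cy" (pixels), "xyz" and "attitude" of the camera in the world. Camera axes: x right, y up, looking along -z (the intrinsics and any distortion apply to the point x, -y, -z); pixel columns grow to the right and rows downward; lengths in m; the calibration is good to about 2 mm. A picture is of the moment at which its call begins. There is no depth.
- ctrl.job_done(): hands the job in, once; it reports no verdict.
The state is a dict: "time": time; "q": joint angles; "joint_vel": joint speeds; "joint_efforts": joint torques, N m; "tool_pos": TCP position; "orientation": TCP orientation; "force": force on the tool from outside, world axes, zero at the start; "moment": the same for the moment, N m; "finger_gap": finger opening in m.
Only numpy, scipy, OpenCV 4.12 (cv2) and the standard library are available. Lean on these libraries where they do the work, as an engineer would, in place of code of your own. Each camera call takes 0.05 s, during which the arm holds its last target.

## Working session

There is one attempt and no reset: what is moved stays moved. The work goes in short steps, Python scripts to look and compute and a tool call to move; the robot and the scene stay as the last step left them, time stands still between calls to the robot, and variables do not carry over. Pictures are saved under pics/ and viewed, and the job is handed in when it is done.

Besides the shell and the picture viewer there is one more tool, called after "Emit:" in YAML: its name, and indented under it one key for each argument. step_arm: Moves the arm, as the interface text tells. Its arguments: {"type":"object","properties":{"targets":{"type":"array","items":{"type":"array","items":{"type":"number"}}},"claw":{"type":"number"}},"required":["targets"]}

```bash
ls; mkdir -p pics
python3 - <<'E'
from bench import readout,get_image
import cv2,numpy as np
s=readout.read_state();print(s)
for n in("side","top"):
    i=get_image(n);cv2.imwrite(f"pics/{n}0.png",i["pixels"]);print(n,{k:v for k,v in i.items() if k!="pixels"})
E
```

```text
pics
{'time': 0.0, 'q': array([-1.53781231e+00,  2.59352324e-01,  1.53609009e+00,  8.91486365e-06,
        1.34804483e+00, -2.02804742e-01]), 'joint_vel': array([-2.09970270e-03, -8.79477694e-04,  1.14834524e-03,  5.76577014e-05,
       -5.72745676e-04,  1.43788104e-03]), 'joint_efforts': array([-2.66865631e-03, -4.37315905e+01, -2.84007293e+01,  7.16936379e-02,
        4.11612180e-02, -1.33738545e-04]), 'tool_pos': array([ 0.1284898 , -0.53419569,  0.21780992]), 'orientation': array([ 2.09735025,  0.25038706, -2.09699264]), 'force': array([ 0.6230522 , -0.14611436, -0.81751933]), 'moment': array([ 0.01313224,  0.02290641, -0.02479222]), 'finger_gap': 0.0929108184681618}
side {'fx': 447.0485894848953, 'fy': 447.0485894848953, 'cx': 326.59657938703714, 'cy': 201.55541194718626, 'xyz': array([0.39973573, 0.71583633, 0.73907283]), 'attitude': array([ 0.08193918, -1.23001971, -2.71865819])}
top {'fx': 452.46457217126283, 'fy': 452.46457217126283, 'cx': 312.5017291888296, 'cy': 203.12848108003504, 'xyz': array([0.35663481, 0.01933187, 1.09310522]), 'attitude': array([ 0.12817626, -0.10824213, -1.59603775])}
```

View pics/top0.png

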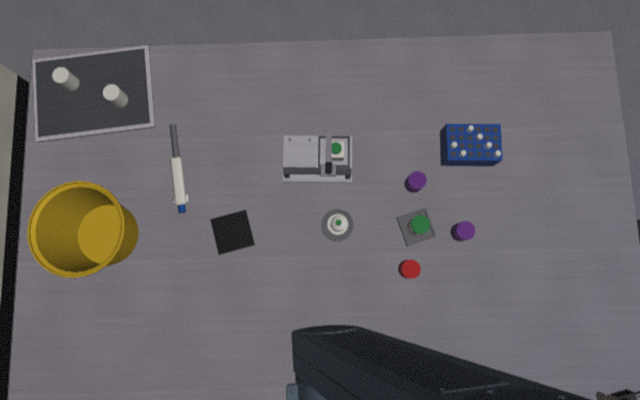

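View pics/side0.png

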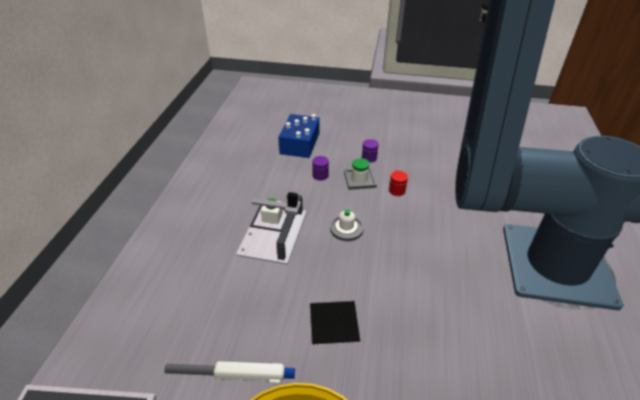

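```bash
cat > h.py <<'E'
import numpy as np,cv2
from scipy.spatial.transform import Rotation as R
from bench import readout,get_image,ctrl
def grab(n,f=None):
    i=get_image(n)
    if f: cv2.imwrite("pics/"+f,i["pixels"])
    return i
def unproj(i,u,v,z):
    d=R.from_rotvec(i["attitude"]).apply([(u-i["cx"])/i["fx"],-(v-i["cy"])/i["fy"],-1.])
    return i["xyz"]+d*(z-i["xyz"][2])/d[2]
def proj(i,p):
    c=R.from_rotvec(i["attitude"]).inv().apply(np.atleast_2d(p)-i["xyz"])
    return np.c_[i["cx"]+i["fx"]*c[:,0]/-c[:,2], i["cy"]+i["fy"]*c[:,1]/c[:,2]]
def crop(i,u0,v0,u1,v1,s,f):
    c=cv2.resize(i["pixels"][v0:v1,u0:u1],None,fx=s,fy=s,interpolation=cv2.INTER_CUBIC)
    for u in range(-(-u0//10)*10,u1,10):
        cv2.line(c,((u-u0)*s,0),((u-u0)*s,6),(0,255,255),1)
        if u%20==0: cv2.putText(c,str(u),((u-u0)*s,18),0,.4,(0,0,255),1)
    for v in range(-(-v0//10)*10,v1,10):
        cv2.line(c,(0,(v-v0)*s),(6,(v-v0)*s),(0,255,255),1)
        cv2.putText(c,str(v),(8,(v-v0)*s+4),0,.4,(0,0,255),1)
    cv2.imwrite("pics/"+f,c)
E
python3 - <<'E'
from h import *
t=grab("top");s=grab("side")
crop(t,270,120,370,190,8,"t_h.png");crop(t,310,195,450,290,5,"t_s.png");crop(t,200,200,265,262,8,"t_m.png")
crop(s,230,185,310,265,7,"s_h.png");crop(s,325,140,415,245,5,"s_s.png")
E
```

```text
(no output)
```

View pics/t_h.png

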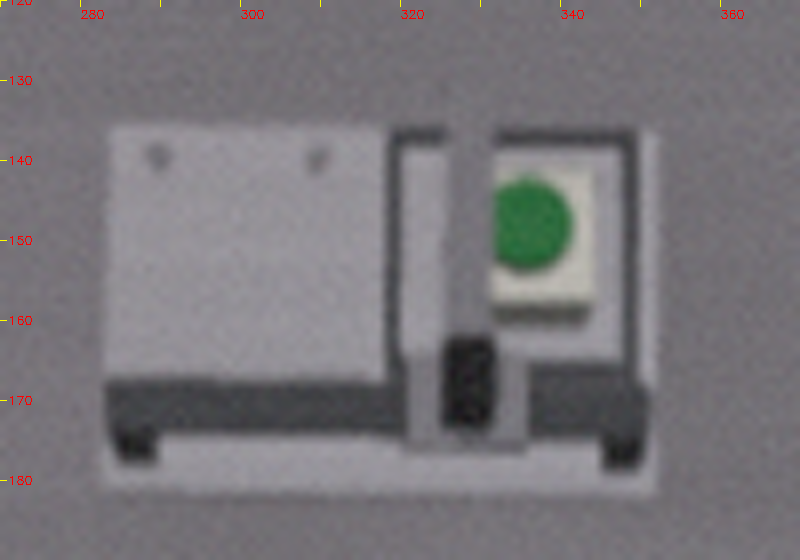

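View pics/t_s.png

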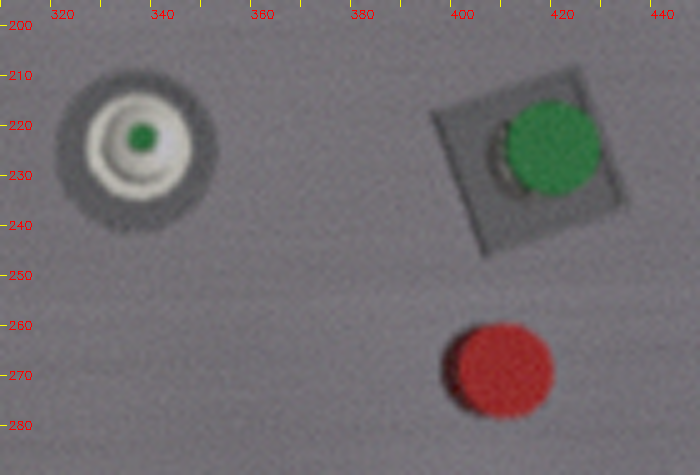

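View pics/t_m.png

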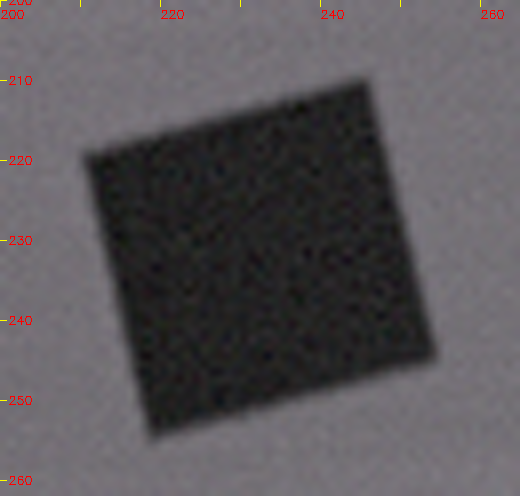

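View pics/s_h.png

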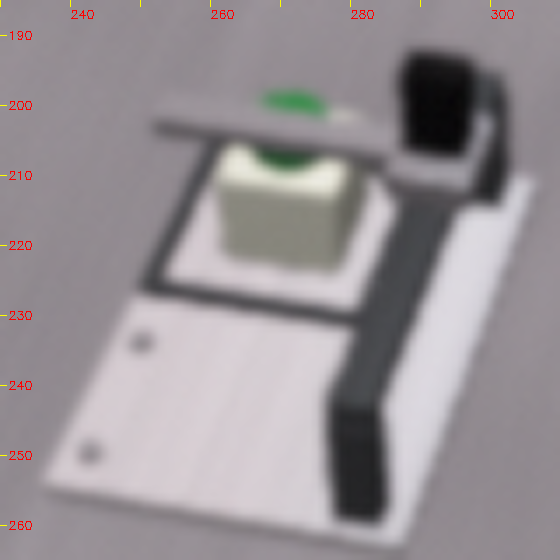

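View pics/s_s.png

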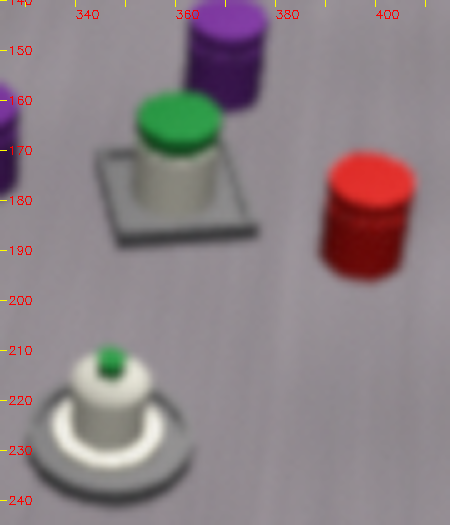

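```bash
cat > m.py <<'E'
from h import *
from scipy.optimize import least_squares
t=grab("top");s=grab("side")
def fit(name,obs,x0):
    # obs: (cam, local xyz, pixel)
    def f(p):
        c,sn=np.cos(p[2]),np.sin(p[2]);r=[]
        for cam,l,px in obs:
            w=[p[0]+c*l[0]-sn*l[1],p[1]+sn*l[0]+c*l[1],l[2]]
            r+=list(proj(cam,w)[0]-px)
        return np.array(r)
    o=least_squares(f,x0);print(name,o.x[:2].round(4),np.degrees(o.x[2]).round(2),"res",o.fun.round(1));return o.x
E
cat > m0.py <<'E'
from m import *
z=.006
cs=[(.04,.125,z),(.04,-.045,z),(-.076,-.045,z),(-.076,.125,z)]
tp=[(283.5,135.5),(352.5,136.5),(352,181.5),(282.5,181.5)]
H=fit("holder",[(t,a,b) for a,b in zip(cs,tp)],[.5,0,0])
fit("holderS",[(s,cs[0],(236.4,254.3)),(s,cs[3],(287.9,262.6)),(s,cs[2],(306.4,210.7))],[.5,0,0])
H=fit("holderB",[(t,a,b) for a,b in zip(cs,tp)]+[(s,cs[0],(236.4,254.3)),(s,cs[3],(287.9,262.6)),(s,cs[2],(306.4,210.7))],[.5,0,0])
h=.037
fit("mat",[(t,a,b) for a,b in zip([(.045,.045,.003),(.045,-.045,.003),(-.045,-.045,.003),(-.045,.045,.003)],[(210.6,219.4),(246,210),(254.6,244.4),(218.75,254.6)])],[.3,.2,0])
fit("sq",[(t,a,b) for a,b in zip([(h,h,.011),(h,-h,.011),(-h,-h,.011),(-h,h,.011)],[(396.4,217.4),(425.4,208.4),(436,236),(407.4,246.4)])],[.3,-.2,0])
def P(n,i,u,v,z): print(n,unproj(i,u,v,z).round(4))
P("round",t,337.3,225.3,.011);P("caps nozzle",t,338.4,222.6,.056);P("flange",t,337.9,224.5,.012)
P("noz side",s,347.4,211.4,.056);P("jar",t,420.5,224.5,.056);P("jar side",s,360.8,163.4,.056)
P("cap",t,335.6,148.1,.056);P("body BR",t,344,157.25,.044);P("body TR",t,344,140.9,.044)
def L(n,p):
    d=p[:2]-H[:2];c,sn=np.cos(H[2]),np.sin(H[2]);print(n,np.r_[c*d[0]+sn*d[1],-sn*d[0]+c*d[1]].round(4))
L("bar",unproj(t,328.75,150,.07));L("cap",unproj(t,335.6,148.1,.056))
L("knob side",unproj(s,292.9,194.7,.105))
L("BR",unproj(t,344,157.25,.044));L("TR",unproj(t,344,140.9,.044))
E
python3 m0.py
```

```text
holder [ 0.6481 -0.0254] -2.33 res [ 0.2  0.1 -0.4 -0.4  0.1  0.5  0.1 -0.2]
holderS [ 0.6464 -0.0234] -2.06 res [ 0.  -0.1  0.   0.2 -0.  -0.2]
holderB [ 0.6474 -0.0248] -2.16 res [-0.1  0.5 -0.7 -0.1 -0.1  0.8 -0.   0.2 -0.3 -0.7 -0.4 -0.3 -0.3 -0.6]
mat [0.4567 0.2264] 13.63 res [-0.4 -0.4  0.  -0.7  0.4  0.7 -0.   0.3]
sq [ 0.4553 -0.2158] 17.15 res [-0.  -0.  -0.1 -0.9  0.4  0.6 -0.2  0.3]
round [ 0.4648 -0.0272  0.011 ]
caps nozzle [ 0.4664 -0.028   0.056 ]
flange [ 0.4665 -0.0287  0.012 ]
noz side [ 0.4657 -0.0259  0.056 ]
jar [ 0.4566 -0.216   0.056 ]
jar side [ 0.4555 -0.2125  0.056 ]
cap [ 0.6432 -0.0278  0.056 ]
body BR [ 0.6234 -0.0475  0.044 ]
body TR [ 0.6636 -0.049   0.044 ]
bar [-0.0127  0.0133]
cap [-0.0041 -0.0031]
knob side [-0.0631  0.0178]
BR [-0.0231 -0.0236]
TR [ 0.0171 -0.0236]
```

```bash
cat > go.py <<'E'
# usage: go.py x y z yawdeg(jaw direction from world +y, ccw)  -> tool-frame delta
import sys
from h import *
def state():
    s=readout.read_state();M=R.from_rotvec(s["orientation"]).as_matrix()
    return s,M
if __name__=="__main__":
    s,M=state()
    print("t",round(s["time"],2),"tcp",s["tool_pos"].round(4),"gap",round(s["finger_gap"],4),"F",s["force"].round(1))
    yaw=np.degrees(np.arctan2(-M[0,1],M[1,1]));print("toolx",M[:,0].round(3),"jaw yaw from +y",yaw.round(2), "tilt", np.degrees(np.arccos(-M[2,0])).round(2))
    if len(sys.argv)>3:
        p=np.array(list(map(float,sys.argv[1:4])));d=M.T@(p-s["tool_pos"]);print("tool d mm",(d*1000).round(1))
        if len(sys.argv)>4:
            y=float(sys.argv[4]);a=(yaw-y+90)%180-90;print("rx deg",round(a,2))
E
python3 go.py .5878 -.0085 .2 -2.2
python3 - <<'E'
from h import *
t=grab("top")
for n,u,v in(("p1",416,179),("p2",464,230),("red",410.5,269)): print(n,unproj(t,u,v,.05).round(3))
s,_=0,0
print(proj(t,[[.5878,-.0085,.105]]))
E
```

```text
t 0.3 tcp [ 0.1285 -0.5346  0.2184] gap 0.0932 F [ 0.2 -0.4  0.1]
toolx [-0.     0.001 -1.   ] jaw yaw from +y -166.49 tilt 0.04
tool d mm [  18.7 -404.2 -569.5]
rx deg 15.71
p1 [ 0.564 -0.214  0.05 ]
p2 [ 0.442 -0.316  0.05 ]
red [ 0.356 -0.188  0.05 ]
[[328.62211475 166.48940149]]
```

Emit:
step_arm:
  targets:
    - [0,-0.015,-0.012,7.85,0,0]
    - [0,-0.015,-0.012,7.85,0,0]
    - [0,-0.03,-0.024,0,0,0]
    - [0,-0.03,-0.024,0,0,0]
    - [0,-0.03,-0.024,0,0,0]
    - [0,-0.03,-0.024,0,0,0]
    - [0,-0.03,-0.024,0,0,0]
    - [0,-0.03,-0.024,0,0,0]
    - [0,-0.03,-0.024,0,0,0]
    - [0,-0.03,-0.024,0,0,0]
  claw: 0.0

```text
time: 1.35
tool_pos: [0.349, -0.2675, 0.2189]
orientation: [-2.203, 0.043, 2.202]
force: [-0.4, 0.1, -0.1]
finger_gap: 0.0461
```

Emit:
step_arm:
  targets:
    - [0,-0.03,-0.024,0,0,0]
    - [0,-0.03,-0.024,0,0,0]
    - [0,-0.03,-0.024,0,0,0]
    - [0,-0.03,-0.024,0,0,0]
    - [0,-0.03,-0.024,0,0,0]
    - [0,-0.03,-0.024,0,0,0]
    - [0,-0.03,-0.024,0,0,0]
    - [0,-0.02,-0.016,0,0,0]
    - [0,-0.01,-0.008,0,0,0]
    - [0,0,0,0,0,0]

```text
time: 2.35
tool_pos: [0.5497, -0.0354, 0.2184]
orientation: [-2.203, 0.04, 2.204]
force: [0.1, -0.1, 0.4]
finger_gap: 0.0463
```

```bash
python3 go.py .5878 -.0085 .2 -2.2
```

```text
t 2.35 tcp [ 0.5497 -0.0354  0.2184] gap 0.0463 F [ 0.1 -0.1  0.4]
toolx [-0.  0. -1.] jaw yaw from +y 177.93 tilt 0.02
tool d mm [ 18.4 -28.2 -37.2]
rx deg 0.13
```

Emit:
step_arm:
  targets:
    - [0.012,-0.009,-0.012,0,0,0]
    - [0.015,-0.01,-0.013,0,0,0]
    - [0.02,-0.009,-0.012,0,0,0]
    - [0.02,0,0,0,0,0]
    - [0.01,0,0,0,0,0]
    - [0,0,0,0,0,0]
    - [0,0,0,0,0,0]
    - [0,0,0,0,0,0]
    - [0,0,0,0,0,0]
    - [0,0,0,0,0,0]

```text
time: 3.35
tool_pos: [0.5876, -0.0099, 0.1425]
orientation: [-2.204, 0.043, 2.201]
force: [-0.0, -0.8, 0.2]
finger_gap: 0.0465
```

```bash
python3 go.py .5878 -.0085 .079 -2.2
python3 - <<'E'
from h import *
s=grab("side");crop(s,230,120,330,270,5,"s1.png");t=grab("top");crop(t,270,100,390,200,6,"t1.png")
E
```

```text
t 3.35 tcp [ 0.5876 -0.0099  0.1425] gap 0.0465 F [-0.  -0.8  0.2]
toolx [ 0.002 -0.    -1.   ] jaw yaw from +y 177.8 tilt 0.09
tool d mm [63.5 -1.4 -0. ]
rx deg 0.0
```

View pics/s1.png

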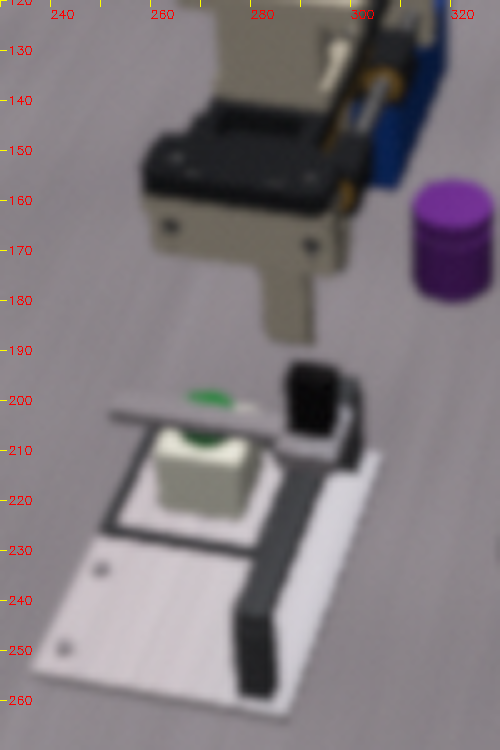

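Emit:
step_arm:
  targets:
    - [0.01,0,0,0,0,0]
    - [0.01,0,0,0,0,0]
    - [0.01,0,0,0,0,0]
    - [0.01,0,0,0,0,0]
    - [0.01,0,0,0,0,0]
    - [0.008,0,0,0,0,0]
    - [0.005,0,0,0,0,0]
    - [0,0,0,0,0,0]
    - [0,0,0,0,0,0]
    - [0,0,0,0,0,0]

```text
time: 4.45
tool_pos: [0.5877, -0.0098, 0.0792]
orientation: [-2.203, 0.042, 2.201]
force: [-0.1, 0.1, 0.5]
finger_gap: 0.0464
```

Emit:
step_arm:
  targets:
    - [0,0,0,0,0,0]
    - [0,0,0,0,0,0]
    - [0,0,0,0,0,0]
    - [0,0,0,0,0,0]
    - [0,0,0,0,0,0]
    - [0,0,0,0,0,0]
    - [0,0,0,0,0,0]
    - [0,0,0,0,0,0]
    - [0,0,0,0,0,0]
    - [0,0,0,0,0,0]
  claw: -1

```text
time: 5.45
tool_pos: [0.5873, -0.0097, 0.0788]
orientation: [-2.202, 0.042, 2.202]
force: [0.9, 1.9, 2.7]
finger_gap: 0.0158
```

Emit:
step_arm:
  targets:
    - [0,-0.004,0,0,0,0]
    - [0,-0.008,0,0,0,0]
    - [0,-0.01,0,0,0,0]
    - [0,-0.01,0,0,0,0]
    - [0,-0.01,0,0,0,0]
    - [0,-0.01,0,0,0,0]
    - [0,-0.01,0,0,0,0]
    - [0,-0.008,0,0,0,0]
    - [0,-0.004,0,0,0,0]
    - [0,0,0,0,0,0]

```text
time: 6.45
tool_pos: [0.5906, 0.0654, 0.0788]
orientation: [-2.203, 0.04, 2.201]
force: [3.6, 1.5, 0.2]
finger_gap: 0.0159
```

Emit:
step_arm:
  targets:
    - [0,-0.001,0,0,0,0]
    - [0,-0.001,0,0,0,0]
    - [0,-0.0005,0,0,0,0]
    - [0,0,0,0,0,0]
    - [0,0,0,0,0,0]
    - [0,0,0,0,0,0]
    - [0,0,0,0,0,0]
    - [0,0,0,0,0,0]
    - [0,0,0,0,0,0]
    - [0,0,0,0,0,0]

```text
time: 7.45
tool_pos: [0.5906, 0.0664, 0.0788]
orientation: [-2.203, 0.043, 2.201]
force: [5.4, -1.4, 0.3]
finger_gap: 0.0156
```

Emit:
step_arm:
  targets:
    - [0,-0.001,0.0005,0,0,0]
    - [0,-0.001,0,0,0,0]
    - [0,-0.0005,0,0,0,0]
    - [0,0,0,0,0,0]
    - [0,0,0,0,0,0]
    - [0,0,0,0,0,0]
    - [0,0,0,0,0,0]
    - [0,0,0,0,0,0]
    - [0,0,0,0,0,0]
    - [0,0,0,0,0,0]

```text
time: 8.45
tool_pos: [0.5906, 0.067, 0.0788]
orientation: [-2.205, 0.046, 2.202]
force: [6.0, -8.0, -0.6]
finger_gap: 0.0161
```

Emit:
step_arm:
  targets:
    - [0,0.001,0,0,0,0]
    - [0,0,0,0,0,0]
    - [0,0,0,0,0,0]
    - [0,0,0,0,0,0]
    - [0,0,0,0,0,0]
    - [0,0,0,0,0,0]
    - [-0.015,0,0,0,0,0]
    - [-0.03,0,0,0,0,0]
    - [-0.03,0,0,0,0,0]
    - [-0.02,0,0,0,0,0]
  claw: 0

```text
time: 9.45
tool_pos: [0.5904, 0.0683, 0.1759]
orientation: [-2.205, 0.042, 2.2]
force: [0.7, -0.5, 0.5]
finger_gap: 0.0465
```

```bash
python3 go.py
python3 - <<'E'
from h import *
s=grab("side");crop(s,230,120,330,270,5,"s2.png");t=grab("top");crop(t,270,110,370,190,8,"t2.png")
E
```

```text
t 9.45 tcp [0.5904 0.0683 0.1759] gap 0.0465 F [ 0.7 -0.5  0.5]
toolx [ 0.002 -0.    -1.   ] jaw yaw from +y 177.82 tilt 0.13
```

View pics/t2.png

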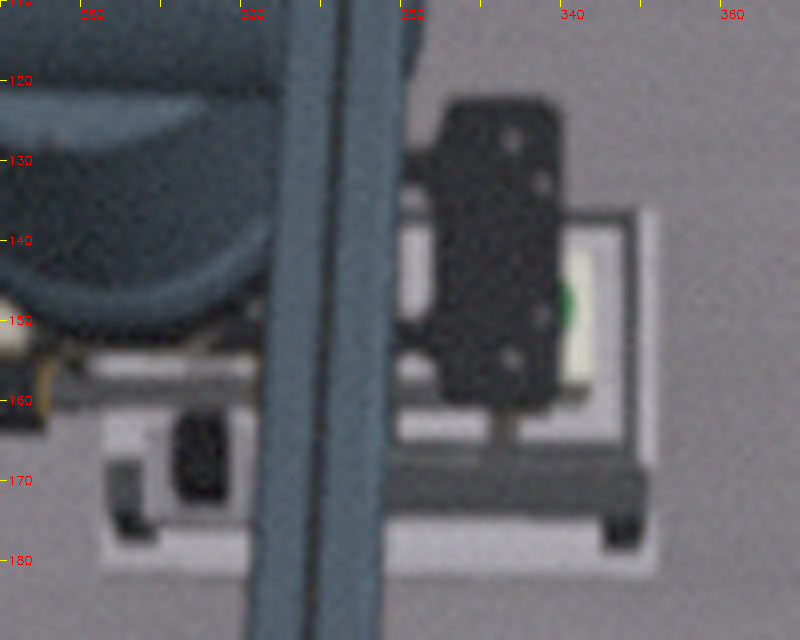

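View pics/s2.png

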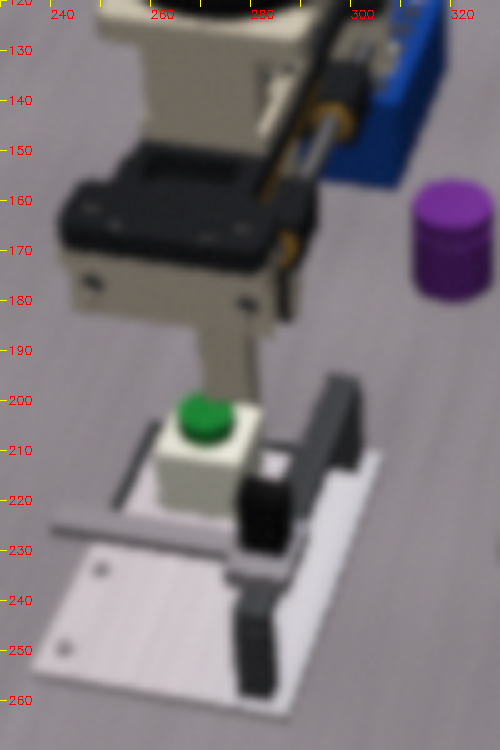

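Run:
```python
from m import *
print(unproj(s,271.2,202.2,.056).round(4))
a=unproj(s,261.2,208,.044);b=unproj(s,278.4,211.6,.044);print(a.round(4),b.round(4),np.linalg.norm(a-b),np.degrees(np.arctan2(*(b-a)[[1,0]]))-180)
q=.021
fit("bottle",[(s,(0,0,.056),(271.2,202.2)),(s,(q,q,.044),(261.2,208)),(s,(-q,q,.044),(278.4,211.6)),(t,(q,-q,.044),(344,140.9)),(t,(-q,-q,.044),(344,157.25)),(t,(0,0,.056),(335.6,148.1))],[.645,-.025,0])
```

```text
[ 0.6425 -0.0254  0.056 ]
[ 0.6643 -0.0146  0.044 ] [ 0.6223 -0.0099  0.044 ] 0.04221090867077799 -6.501166211889796
bottle [ 0.643  -0.0286] -0.85 res [ 0.2 -0.9 -0.8  1.9 -0.3  0.7  0.4 -0.1  0.8  0.7  0.3  0.1]
```

```bash
python3 go.py .643 -.027 .017 -2.3
```

```text
t 9.65 tcp [0.5895 0.0683 0.1733] gap 0.0464 F [ 0.2 -0.3  0.7]
toolx [ 0.  0. -1.] jaw yaw from +y 177.82 tilt 0.01
tool d mm [156.3  93.2 -57. ]
rx deg 0.12
```

Emit:
step_arm:
  targets:
    - [0,0.01,-0.006,0,0,0]
    - [0,0.015,-0.01,0,0,0]
    - [0,0.02,-0.012,0,0,0]
    - [0,0.02,-0.012,0,0,0]
    - [0,0.018,-0.01,0,0,0]
    - [0,0.01,-0.007,0,0,0]
    - [0.02,0,0,0,0,0]
    - [0.025,0,0,0,0,0]
    - [0.025,0,0,0,0,0]
    - [0.016,0,0,0,0,0]
  claw: 0.5

```text
time: 10.65
tool_pos: [0.6422, -0.0272, 0.0852]
orientation: [-2.198, 0.042, 2.205]
force: [0.0, -0.5, 0.4]
finger_gap: 0.0699
```

```bash
python3 go.py .643 -.027 .017 -2.3;python3 - <<'E'
from h import *
s=grab("side");crop(s,230,120,330,270,5,"s3.png")
E
```

```text
t 10.65 tcp [ 0.6422 -0.0272  0.0852] gap 0.0699 F [ 0.  -0.5  0.4]
toolx [-0.003  0.001 -1.   ] jaw yaw from +y 177.79 tilt 0.18
tool d mm [68.2 -0.1 -1.1]
rx deg 0.09
```

View pics/s3.png

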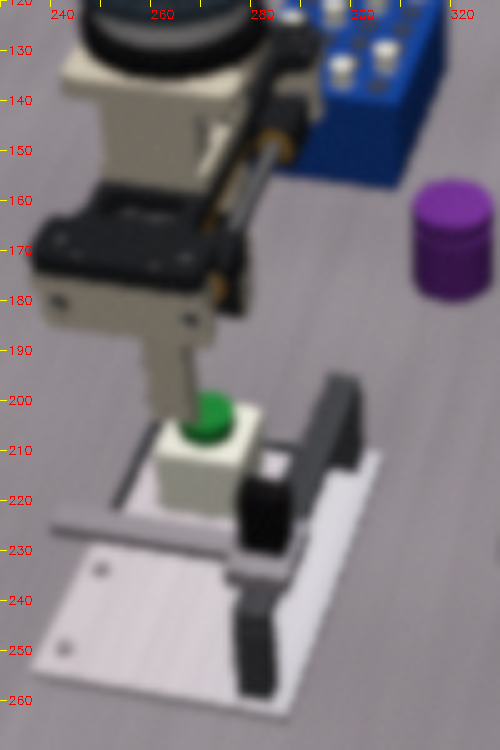

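Emit:
step_arm:
  targets:
    - [0.01,0,-0.001,0,0,0]
    - [0.01,0,0,0,0,0]
    - [0.01,0,0,0,0,0]
    - [0.01,0,0,0,0,0]
    - [0.01,0,0,0,0,0]
    - [0.008,0,0,0,0,0]
    - [0.006,0,0,0,0,0]
    - [0.0035,0,0,0,0,0]
    - [0,0,0,0,0,0]
    - [0,0,0,0,0,0]

```text
time: 11.7
tool_pos: [0.6444, -0.027, 0.0204]
orientation: [-2.203, 0.042, 2.202]
force: [-0.2, 0.1, 0.6]
finger_gap: 0.0697
```

Emit:
step_arm:
  targets:
    - [0,0,0,0,0,0]
    - [0,0,0,0,0,0]
    - [0,0,0,0,0,0]
    - [0,0,0,0,0,0]
    - [0,0,0,0,0,0]
    - [0,0,0,0,0,0]
    - [0,0,0,0,0,0]
    - [0,0,0,0,0,0]
    - [0,0,0,0,0,0]
    - [0,0,0,0,0,0]
  claw: -1

```text
time: 12.7
tool_pos: [0.6442, -0.027, 0.0204]
orientation: [-2.203, 0.042, 2.202]
force: [-1.3, -0.6, 2.7]
finger_gap: 0.0416
```

Emit:
step_arm:
  targets:
    - [-0.004,0,0,0,0,0]
    - [-0.008,0,0,0,0,0]
    - [-0.012,0,0,0,0,0]
    - [-0.018,0,0,0,0,0]
    - [-0.02,0,0,0,0,0]
    - [-0.02,0,0,0,0,0]
    - [-0.02,0,0,0,0,0]
    - [-0.015,0,0,0,0,0]
    - [-0.008,0,0,0,0,0]
    - [0,0,0,0,0,0]

```text
time: 13.7
tool_pos: [0.645, -0.027, 0.1471]
orientation: [-2.206, 0.043, 2.199]
force: [0.0, 0.1, -0.7]
finger_gap: 0.0417
```

```bash
python3 go.py .4567 .2264 .1454 13.6;python3 - <<'E'
from h import *
s=grab("side");crop(s,230,100,330,250,5,"s4.png")
E
```

```text
t 13.7 tcp [ 0.645  -0.027   0.1471] gap 0.0417 F [ 0.   0.1 -0.7]
toolx [ 0.003 -0.001 -1.   ] jaw yaw from +y 177.81 tilt 0.19
tool d mm [   1.  -246.1  197.9]
rx deg -15.79
```

View pics/s4.png

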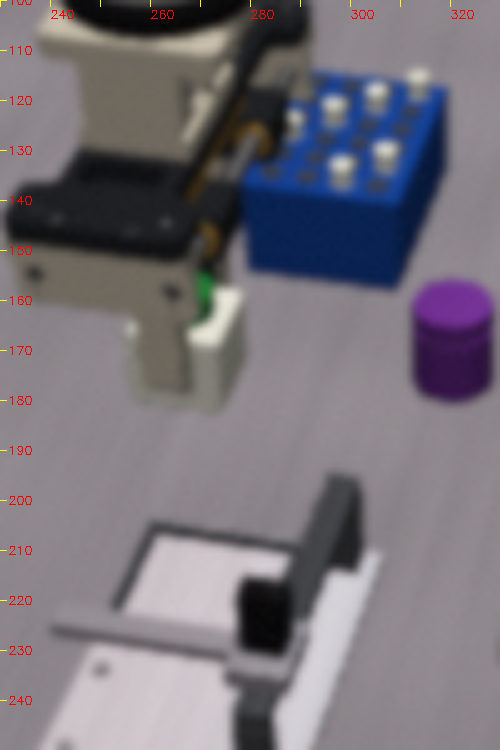

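Emit:
step_arm:
  targets:
    - [0,-0.008,0.006,0,0,0]
    - [0,-0.014,0.012,0,0,0]
    - [0,-0.02,0.016,0,0,0]
    - [0,-0.025,0.02,0,0,0]
    - [0,-0.025,0.02,0,0,0]
    - [0,-0.025,0.02,0,0,0]
    - [0,-0.025,0.02,0,0,0]
    - [0,-0.025,0.02,0,0,0]
    - [0,-0.025,0.02,0,0,0]
    - [0,-0.02,0.016,0,0,0]

```text
time: 14.75
tool_pos: [0.4797, 0.1929, 0.1441]
orientation: [-2.199, 0.041, 2.205]
force: [0.6, 0.3, 0.2]
finger_gap: 0.0419
```

Emit:
step_arm:
  targets:
    - [0,-0.018,0.015,0,0,0]
    - [0,-0.01,0.008,0,0,0]
    - [0,-0.006,0.005,0,0,0]
    - [0,0,0,0,0,0]
    - [0.015,0,0,0,0,0]
    - [0.02,0,0,0,0,0]
    - [0.02,0,0,0,0,0]
    - [0.02,0,0,0,0,0]
    - [0.015,0,0,0,0,0]
    - [0,0,0,0,0,0]

```text
time: 15.75
tool_pos: [0.4547, 0.2252, 0.053]
orientation: [-2.198, 0.045, 2.207]
force: [0.0, -0.1, -1.4]
finger_gap: 0.0416
```

```bash
python3 go.py .4567 .2264 .0174 13.6;python3 - <<'E'
from h import *
s=grab("side");crop(s,270,200,400,350,5,"s5.png")
E
```

```text
t 15.75 tcp [0.4547 0.2252 0.053 ] gap 0.0416 F [ 0.  -0.1 -1.4]
toolx [-0.004 -0.001 -1.   ] jaw yaw from +y 177.74 tilt 0.26
tool d mm [35.6 -1.4 -2.1]
rx deg -15.86
```

View pics/s5.png

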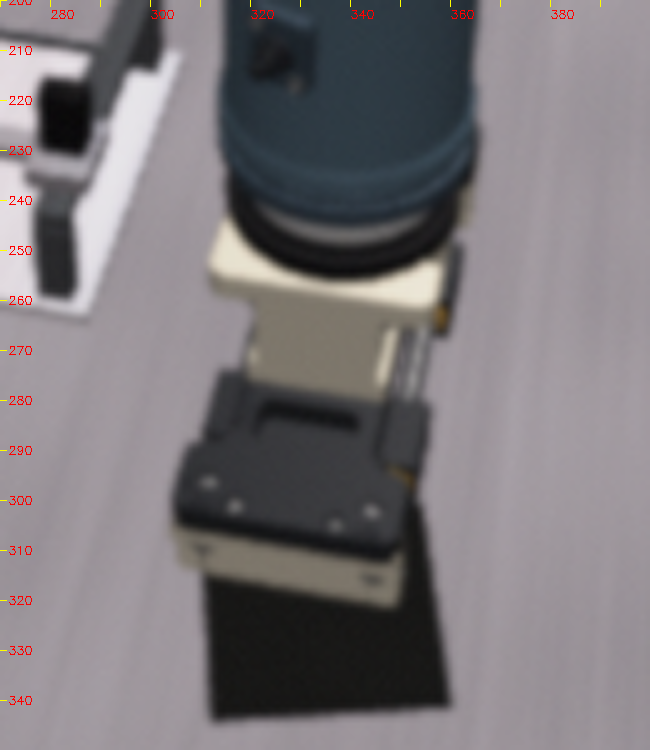

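Emit:
step_arm:
  targets:
    - [0.008,0,0,0,0,0]
    - [0.008,0,0,0,0,0]
    - [0.007,0,0,0,0,0]
    - [0.005,0,0,0,0,0]
    - [0.003,0,0,0,0,0]
    - [0.002,0,0,0,0,0]
    - [0.001,0,0,0,0,0]
    - [0,0,0,0,0,0]
    - [0,0,0,0,0,0]
    - [0,0,0,0,0,0]

```text
time: 16.8
tool_pos: [0.4558, 0.2265, 0.0214]
orientation: [-2.203, 0.042, 2.202]
force: [0.3, -0.2, -0.1]
finger_gap: 0.042
```

Emit:
step_arm:
  targets:
    - [0.001,0,0,0,0,0]
    - [0.001,0,0,0,0,0]
    - [0.001,0,0,0,0,0]
    - [0.0005,0,0,0,0,0]
    - [0,0,0,0,0,0]
    - [0,0,0,0,0,0]
    - [0,0,0,0,0,0]
    - [0,0,0,0,0,0]
    - [0,0,0,0,0,0]
    - [0,0,0,0,0,0]

```text
time: 17.8
tool_pos: [0.4557, 0.2265, 0.0177]
orientation: [-2.202, 0.042, 2.202]
force: [-0.6, -0.6, -1.7]
finger_gap: 0.0421
```

Emit:
step_arm:
  targets:
    - [0.0005,0,0,0,0,0]
    - [0.0003,0,0,0,0,0]
    - [0,0,0,0,0,0]
    - [0,0,0,0,0,0]
    - [0,0,0,0,0,0]
    - [0,0,0,0,0,0]
    - [0,0,0,0,0,0]
    - [0,0,0,0,0,0]
    - [0,0,0,0,0,0]
    - [0,0,0,0,0,0]

```text
time: 18.8
tool_pos: [0.4557, 0.2265, 0.0173]
orientation: [-2.203, 0.042, 2.202]
force: [-2.0, -0.1, 4.7]
finger_gap: 0.0419
```

Contact (4.7 N up). Release and lift.

Emit:
step_arm:
  targets:
    - [0,0,0,0,0,0]
    - [0,0,0,0,0,0]
    - [0,0,0,0,0,0]
    - [0,0,0,0,0,0]
    - [0,0,0,0,0,0]
    - [-0.01,0,0,0,0,0]
    - [-0.02,0,0,0,0,0]
    - [-0.03,0,0,0,0,0]
    - [-0.03,0,0,0,0,0]
    - [-0.02,0,0,0,0,0]
  claw: 0.4

```text
time: 19.8
tool_pos: [0.4565, 0.2267, 0.1297]
orientation: [-2.205, 0.041, 2.199]
force: [-0.1, 0.2, 0.3]
finger_gap: 0.0651
```

```bash
python3 go.py .4655 -.028 .13 -2.3;python3 - <<'E'
from h import *
s=grab("side");crop(s,270,200,400,350,5,"s6.png");crop(s,325,140,415,245,5,"s6b.png");t=grab("top");crop(t,200,190,270,260,8,"t6.png")
E
```

```text
t 19.8 tcp [0.4565 0.2267 0.1297] gap 0.0651 F [-0.1  0.2  0.3]
toolx [ 0.003  0.001 -1.   ] jaw yaw from +y 177.81 tilt 0.17
tool d mm [ -0.5 254.2 -18.7]
rx deg 0.11
```

View pics/s6.png

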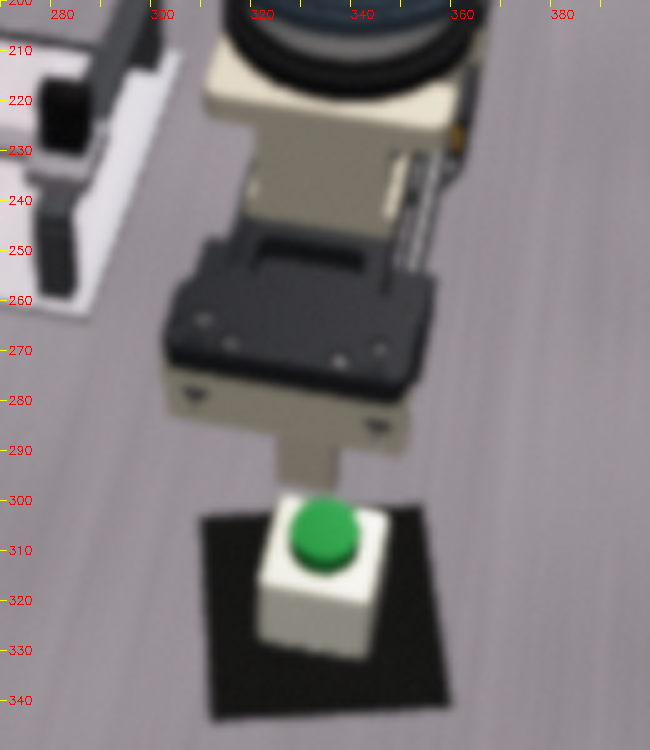

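Emit:
step_arm:
  targets:
    - [0,0.012,-0.001,0,0,0]
    - [0,0.022,-0.002,0,0,0]
    - [0,0.028,-0.002,0,0,0]
    - [0,0.03,-0.002,0,0,0]
    - [0,0.03,-0.002,0,0,0]
    - [0,0.03,-0.002,0,0,0]
    - [0,0.03,-0.002,0,0,0]
    - [0,0.03,-0.002,0,0,0]
    - [0,0.026,-0.002,0,0,0]
    - [0,0.016,-0.002,0,0,0]

```text
time: 20.9
tool_pos: [0.4634, -0.0302, 0.1253]
orientation: [-2.198, 0.044, 2.205]
force: [0.2, -0.1, 0.1]
finger_gap: 0.065
```

Emit:
step_arm:
  targets:
    - [0,0,0,0,0,0]
    - [0.01,0,0,0,0,0]
    - [0.02,0,0,0,0,0]
    - [0.015,0,0,0,0,0]
    - [0.01,0,0,0,0,0]
    - [0,0,0,0,0,0]
    - [0,0,0,0,0,0]
    - [0,0,0,0,0,0]
    - [0,0,0,0,0,0]
    - [0,0,0,0,0,0]

```text
time: 21.9
tool_pos: [0.4654, -0.0282, 0.0724]
orientation: [-2.204, 0.042, 2.201]
force: [-0.5, -0.3, -0.3]
finger_gap: 0.065
```

```bash
python3 go.py .4660 -.0275 .0185 -2.3;python3 - <<'E'
from h import *
s=grab("side");crop(s,300,140,400,250,5,"s7.png");print(unproj(s,335,306,.053))
E
```

```text
t 21.9 tcp [ 0.4654 -0.0282  0.0724] gap 0.065 F [-0.5 -0.3 -0.3]
toolx [ 0.001 -0.    -1.   ] jaw yaw from +y 177.81 tilt 0.07
tool d mm [53.9 -0.7 -0.5]
rx deg 0.11
[0.45510236 0.22930762 0.053     ]
```

View pics/s7.png

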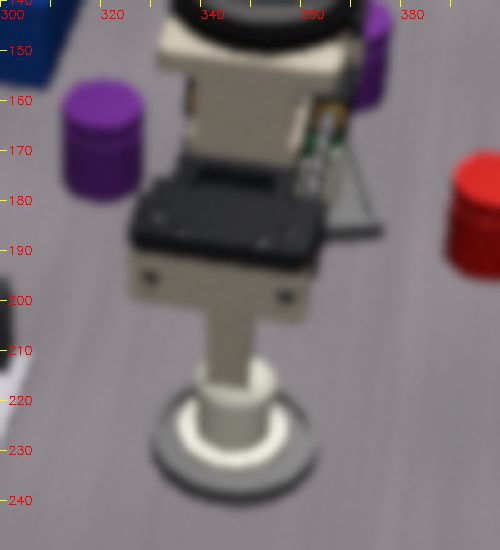

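Emit:
step_arm:
  targets:
    - [0.01,0,0,0,0,0]
    - [0.012,0,0,0,0,0]
    - [0.01,0,0,0,0,0]
    - [0.008,0,0,0,0,0]
    - [0.006,0,0,0,0,0]
    - [0.004,0,0,0,0,0]
    - [0.0025,0,0,0,0,0]
    - [0,0,0,0,0,0]
    - [0,0,0,0,0,0]
    - [0,0,0,0,0,0]

```text
time: 22.95
tool_pos: [0.4653, -0.0282, 0.0197]
orientation: [-2.203, 0.042, 2.201]
force: [-0.2, 0.4, -0.7]
finger_gap: 0.0653
```

Emit:
step_arm:
  targets:
    - [0,0,0,0,0,0]
    - [0,0,0,0,0,0]
    - [0,0,0,0,0,0]
    - [0,0,0,0,0,0]
    - [0,0,0,0,0,0]
    - [0,0,0,0,0,0]
    - [0,0,0,0,0,0]
    - [0,0,0,0,0,0]
    - [0,0,0,0,0,0]
    - [0,0,0,0,0,0]
  claw: -1

```text
time: 23.95
tool_pos: [0.465, -0.0281, 0.0194]
orientation: [-2.202, 0.042, 2.202]
force: [-0.2, 0.0, 1.6]
finger_gap: 0.0353
```

Emit:
step_arm:
  targets:
    - [-0.004,0,0,0,0,0]
    - [-0.008,0,0,0,0,0]
    - [-0.012,0,0,0,0,0]
    - [-0.018,0,0,0,0,0]
    - [-0.02,0,0,0,0,0]
    - [-0.02,0,0,0,0,0]
    - [-0.02,0,0,0,0,0]
    - [-0.015,0,0,0,0,0]
    - [-0.008,0,0,0,0,0]
    - [0,0,0,0,0,0]

```text
time: 24.95
tool_pos: [0.4657, -0.0283, 0.1456]
orientation: [-2.205, 0.043, 2.2]
force: [0.5, 0.2, -0.8]
finger_gap: 0.0353
```

```bash
python3 go.py .647 -.0255 .0195 -2.3;python3 - <<'E'
from h import *
s=grab("side");crop(s,300,100,400,250,5,"s8.png")
E
```

```text
t 24.95 tcp [ 0.4657 -0.0283  0.1456] gap 0.0353 F [ 0.5  0.2 -0.8]
toolx [ 0.003 -0.001 -1.   ] jaw yaw from +y 177.81 tilt 0.15
tool d mm [ 126.6   -9.8 -180.8]
rx deg 0.11
```

View pics/s8.png

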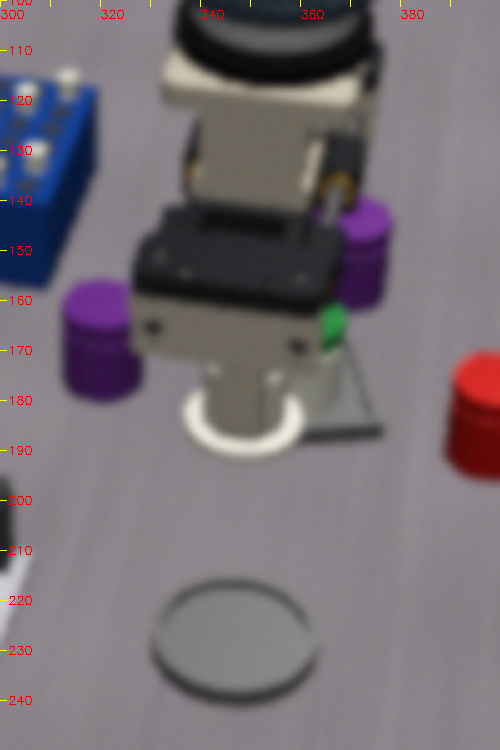

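Emit:
step_arm:
  targets:
    - [0,0,-0.008,0,0,0]
    - [0,-0.001,-0.015,0,0,0]
    - [0,-0.001,-0.022,0,0,0]
    - [0,-0.001,-0.025,0,0,0]
    - [0,-0.001,-0.025,0,0,0]
    - [0,-0.001,-0.025,0,0,0]
    - [0,-0.001,-0.022,0,0,0]
    - [0,-0.001,-0.02,0,0,0]
    - [0,-0.001,-0.012,0,0,0]
    - [0,-0.002,-0.007,0,0,0]

```text
time: 26.0
tool_pos: [0.647, -0.025, 0.1425]
orientation: [-2.2, 0.042, 2.204]
force: [-0.3, 0.8, -0.8]
finger_gap: 0.0354
```

Emit:
step_arm:
  targets:
    - [0,0,0,0,0,0]
    - [0,0,0,0,0,0]
    - [0.015,0,0,0,0,0]
    - [0.02,0,0,0,0,0]
    - [0.025,0,0,0,0,0]
    - [0.015,0,0,0,0,0]
    - [0.01,0,0,0,0,0]
    - [0.005,0,0,0,0,0]
    - [0,0,0,0,0,0]
    - [0,0,0,0,0,0]

```text
time: 27.0
tool_pos: [0.6469, -0.0251, 0.0553]
orientation: [-2.204, 0.042, 2.201]
force: [0.2, -0.1, -0.4]
finger_gap: 0.0356
```

```bash
python3 go.py .647 -.0255 .0195 -2.3;python3 - <<'E'
from h import *
s=grab("side");crop(s,230,140,330,270,5,"s9.png");print(unproj(s,346.8,226.8,.011))
t=grab("top");crop(t,310,195,450,290,5,"t9.png")
E
```

```text
t 27.0 tcp [ 0.6469 -0.0251  0.0553] gap 0.0356 F [ 0.2 -0.1 -0.4]
toolx [ 0.002 -0.    -1.   ] jaw yaw from +y 177.81 tilt 0.09
tool d mm [35.8  0.3 -0.1]
rx deg 0.11
[ 0.4645939  -0.02227671  0.011     ]
```

View pics/s9.png

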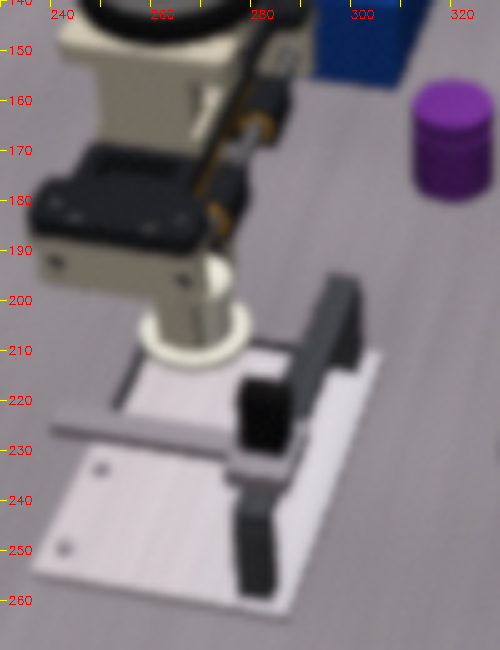

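View pics/t9.png

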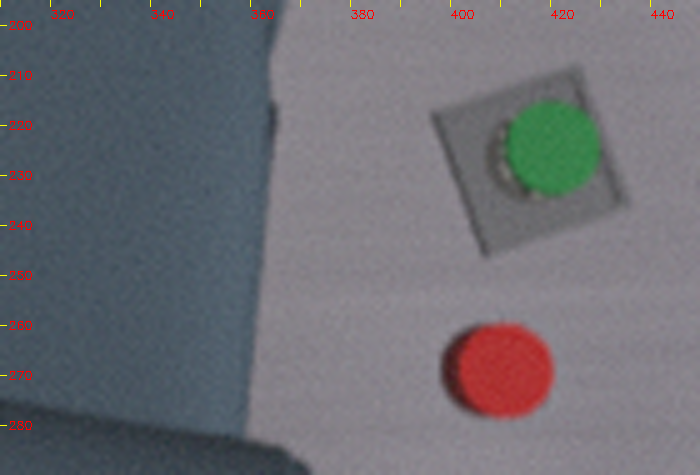

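Emit:
step_arm:
  targets:
    - [0.008,0,0,0,0,0]
    - [0.008,0,0,0,0,0]
    - [0.007,0,0,0,0,0]
    - [0.005,0,0,0,0,0]
    - [0.004,0,0,0,0,0]
    - [0.002,0,0,0,0,0]
    - [0.001,0,0,0,0,0]
    - [0,0,0,0,0,0]
    - [0,0,0,0,0,0]
    - [0,0,0,0,0,0]

```text
time: 28.1
tool_pos: [0.6464, -0.0251, 0.0195]
orientation: [-2.203, 0.042, 2.202]
force: [-0.5, 0.2, -0.2]
finger_gap: 0.0352
```

Emit:
step_arm:
  targets:
    - [0.0005,0,0,0,0,0]
    - [0,0,0,0,0,0]
    - [0,0,0,0,0,0]
    - [0,0,0,0,0,0]
    - [0,0,0,0,0,0]
    - [0,0,0,0,0,0]
    - [0,0,0,0,0,0]
    - [0,0,0,0,0,0]
    - [0,0,0,0,0,0]
    - [0,0,0,0,0,0]

```text
time: 29.1
tool_pos: [0.6464, -0.0251, 0.0194]
orientation: [-2.203, 0.042, 2.201]
force: [-1.4, 0.1, 5.4]
finger_gap: 0.035
```

Emit:
step_arm:
  targets:
    - [0,0,0,0,0,0]
    - [0,0,0,0,0,0]
    - [0,0,0,0,0,0]
    - [0,0,0,0,0,0]
    - [0,0,0,0,0,0]
    - [-0.01,0,0,0,0,0]
    - [-0.02,0,0,0,0,0]
    - [-0.03,0,0,0,0,0]
    - [-0.03,0,0,0,0,0]
    - [-0.025,0,0,0,0,0]
  claw: 0.4

```text
time: 30.1
tool_pos: [0.6467, -0.0251, 0.1365]
orientation: [-2.205, 0.043, 2.2]
force: [0.1, -0.5, -0.3]
finger_gap: 0.065
```

```bash
python3 go.py .456 -.215 .13 17.15;python3 - <<'E'
from h import *
s=grab("side");crop(s,230,140,330,270,5,"s10.png");crop(s,320,130,420,200,8,"s10b.png");
E
```

```text
t 30.1 tcp [ 0.6467 -0.0251  0.1365] gap 0.065 F [ 0.1 -0.5 -0.3]
toolx [ 0.002 -0.    -1.   ] jaw yaw from +y 177.81 tilt 0.12
tool d mm [  6.2 197.  183.3]
rx deg -19.34
```

View pics/s10.png

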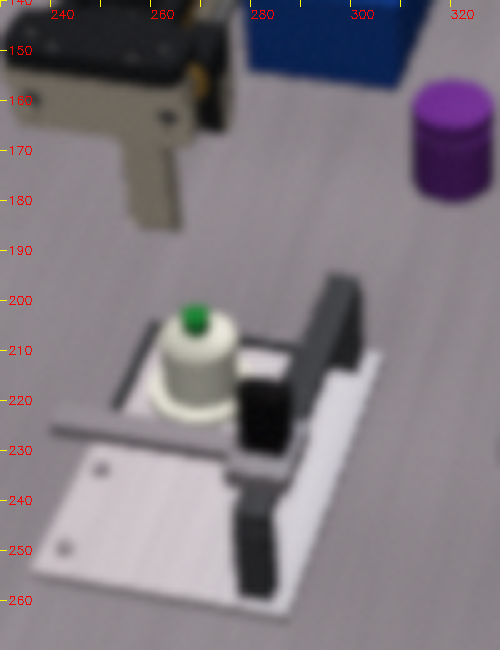

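View pics/s10b.png

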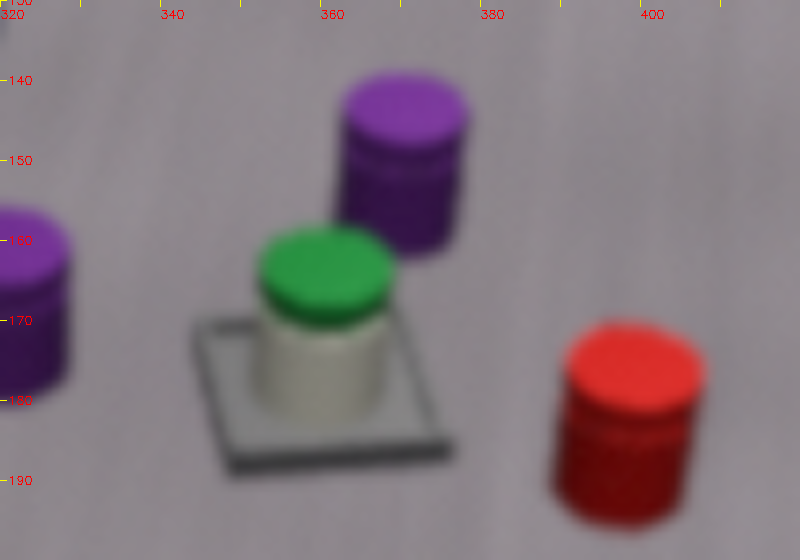

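Emit:
step_arm:
  targets:
    - [0,0.008,0.008,0,0,0]
    - [0,0.016,0.015,0,0,0]
    - [0,0.022,0.02,0,0,0]
    - [0,0.026,0.024,0,0,0]
    - [0,0.026,0.024,0,0,0]
    - [0,0.026,0.024,0,0,0]
    - [0,0.026,0.024,0,0,0]
    - [0,0.022,0.02,0,0,0]
    - [0,0.016,0.015,0,0,0]
    - [0,0.009,0.008,0,0,0]

```text
time: 31.15
tool_pos: [0.4542, -0.2155, 0.1327]
orientation: [-2.198, 0.043, 2.203]
force: [-0.0, 0.5, 0.3]
finger_gap: 0.0649
```

Emit:
step_arm:
  targets:
    - [0,0,0,0,0,0]
    - [0.01,0,0,0,0,0]
    - [0.02,0,0,0,0,0]
    - [0.02,0,0,0,0,0]
    - [0.01,0,0,0,0,0]
    - [0,0,0,0,0,0]
    - [0,0,0,0,0,0]
    - [0,0,0,0,0,0]
    - [0,0,0,0,0,0]
    - [0,0,0,0,0,0]

```text
time: 32.15
tool_pos: [0.4572, -0.2152, 0.0745]
orientation: [-2.204, 0.043, 2.201]
force: [0.8, 0.1, -0.6]
finger_gap: 0.0652
```

```bash
python3 go.py .456 -.2155 .022 -2.3;python3 - <<'E'
from h import *
s=grab("side");crop(s,320,100,420,200,6,"s11.png");t=grab("top");crop(t,310,190,450,290,5,"t11.png")
E
```

```text
t 32.15 tcp [ 0.4572 -0.2152  0.0745] gap 0.0652 F [ 0.8  0.1 -0.6]
toolx [ 0.001 -0.001 -1.   ] jaw yaw from +y 177.81 tilt 0.08
tool d mm [52.5  0.3  1.3]
rx deg 0.11
```

View pics/s11.png

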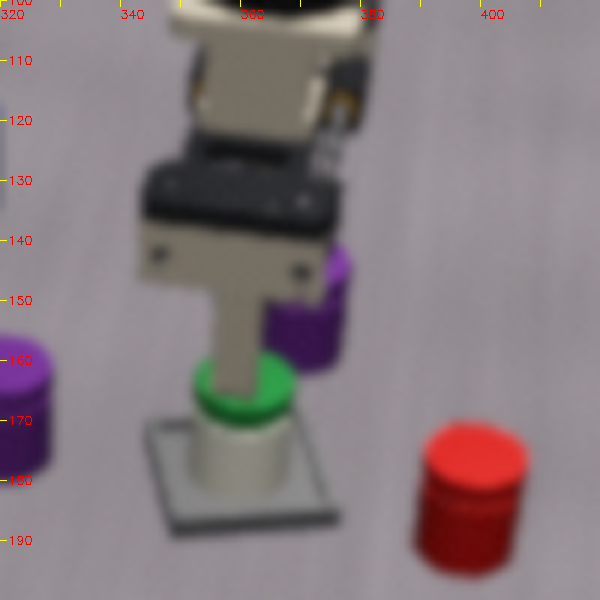

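View pics/t11.png

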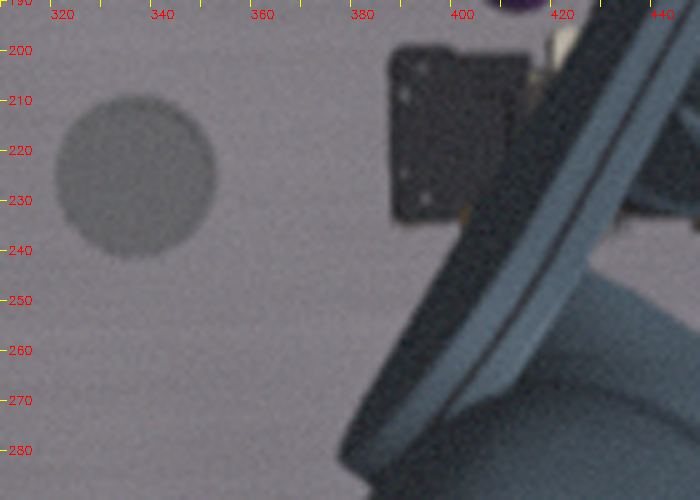

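Emit:
step_arm:
  targets:
    - [0.01,0,0.001,0,0,0]
    - [0.012,0,0,0,0,0]
    - [0.01,0,0,0,0,0]
    - [0.008,0,0,0,0,0]
    - [0.006,0,0,0,0,0]
    - [0.004,0,0,0,0,0]
    - [0.002,0,0,0,0,0]
    - [0,0,0,0,0,0]
    - [0,0,0,0,0,0]
    - [0,0,0,0,0,0]

```text
time: 33.25
tool_pos: [0.456, -0.215, 0.0222]
orientation: [-2.203, 0.043, 2.202]
force: [0.0, -1.1, 0.4]
finger_gap: 0.0652
```

Emit:
step_arm:
  targets:
    - [0,0,0,0,0,0]
    - [0,0,0,0,0,0]
    - [0,0,0,0,0,0]
    - [0,0,0,0,0,0]
    - [0,0,0,0,0,0]
    - [0,0,0,0,0,0]
    - [0,0,0,0,0,0]
    - [0,0,0,0,0,0]
    - [0,0,0,0,0,0]
    - [0,0,0,0,0,0]
  claw: -1

```text
time: 34.25
tool_pos: [0.4559, -0.2151, 0.022]
orientation: [-2.203, 0.043, 2.202]
force: [-1.0, -1.9, 3.6]
finger_gap: 0.0433
```

Emit:
step_arm:
  targets:
    - [-0.004,0,0,0,0,0]
    - [-0.008,0,0,0,0,0]
    - [-0.012,0,0,0,0,0]
    - [-0.018,0,0,0,0,0]
    - [-0.02,0,0,0,0,0]
    - [-0.02,0,0,0,0,0]
    - [-0.01,0,0,0,0,0]
    - [-0.005,0,0,0,0,0]
    - [0,0,0,0,0,0]
    - [0,0,0,0,0,0]

```text
time: 35.25
tool_pos: [0.4553, -0.2145, 0.1182]
orientation: [-2.201, 0.041, 2.203]
force: [0.3, -0.2, -1.4]
finger_gap: 0.0439
```

```bash
python3 go.py .4648 -.0265 .022 -2.3;python3 - <<'E'
from h import *
s=grab("side");crop(s,320,90,420,200,6,"s12.png")
E
```

```text
t 35.25 tcp [ 0.4553 -0.2145  0.1182] gap 0.0439 F [ 0.3 -0.2 -1.4]
toolx [-0.001  0.001 -1.   ] jaw yaw from +y 177.81 tilt 0.08
tool d mm [  96.3 -188.1   -2.4]
rx deg 0.11
```

View pics/s12.png

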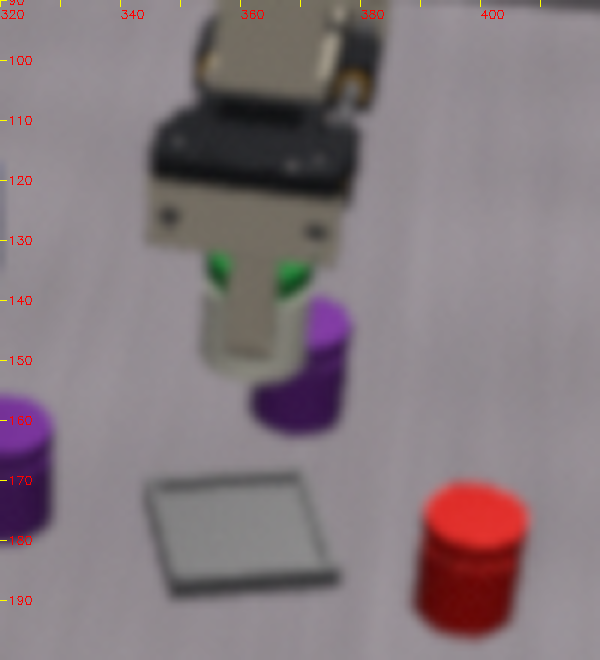

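Emit:
step_arm:
  targets:
    - [0,-0.008,0,0,0,0]
    - [0,-0.015,0,0,0,0]
    - [0,-0.022,0,0,0,0]
    - [0,-0.025,0,0,0,0]
    - [0,-0.025,0,0,0,0]
    - [0,-0.025,0,0,0,0]
    - [0,-0.025,-0.001,0,0,0]
    - [0,-0.022,-0.001,0,0,0]
    - [0,-0.014,0,0,0,0]
    - [0,-0.007,0,0,0,0]

```text
time: 36.3
tool_pos: [0.4645, -0.0252, 0.1187]
orientation: [-2.202, 0.04, 2.204]
force: [0.2, -0.0, -1.2]
finger_gap: 0.0433
```

Emit:
step_arm:
  targets:
    - [0,0,0,0,0,0]
    - [0.01,0,0,0,0,0]
    - [0.02,0,0,0,0,0]
    - [0.02,0,0,0,0,0]
    - [0.01,0,0,0,0,0]
    - [0.005,0,0,0,0,0]
    - [0,0,0,0,0,0]
    - [0,0,0,0,0,0]
    - [0,0,0,0,0,0]
    - [0,0,0,0,0,0]

```text
time: 37.3
tool_pos: [0.4655, -0.0272, 0.0545]
orientation: [-2.204, 0.042, 2.201]
force: [-0.7, -0.4, -0.5]
finger_gap: 0.0437
```

```bash
python3 go.py .4648 -.0265 .022 -2.3;python3 - <<'E'
from m import *
crop(s,300,130,400,250,5,"s13.png")
h=.037
c=[(h,h,.011),(h,-h,.011),(-h,-h,.011),(-h,h,.011)]
S=[(348.3,187),(344.2,170.8),(369.7,168.8),(376.7,185.8)];S=[S[0],S[1],S[2],S[3]]
T=[(396.4,217.4),(425.4,208.4),(436,236),(407.4,246.4)]
fit("sqS",[(s,a,b) for a,b in zip(c,S)],[.45,-.2,.3])
fit("sqB",[(s,a,b) for a,b in zip(c,S)]+[(t,a,b) for a,b in zip(c,T)],[.45,-.2,.3])
E
```

```text
t 37.3 tcp [ 0.4655 -0.0272  0.0545] gap 0.0437 F [-0.7 -0.4 -0.5]
toolx [ 0.001 -0.    -1.   ] jaw yaw from +y 177.82 tilt 0.08
tool d mm [32.5 -0.7  0.8]
rx deg 0.12
sqS [ 0.4551 -0.2097] 17.36 res [-0.   0.9 -0.7 -0.4  0.8 -0.4 -0.1 -0.1]
sqB [ 0.4553 -0.2143] 17.23 res [ 0.1 -0.3 -0.5 -1.5  1.  -1.4 -0.  -1.2 -0.7  0.  -0.8 -0.9 -0.2  0.6
 -0.8  0.3]
```

View pics/s13.png

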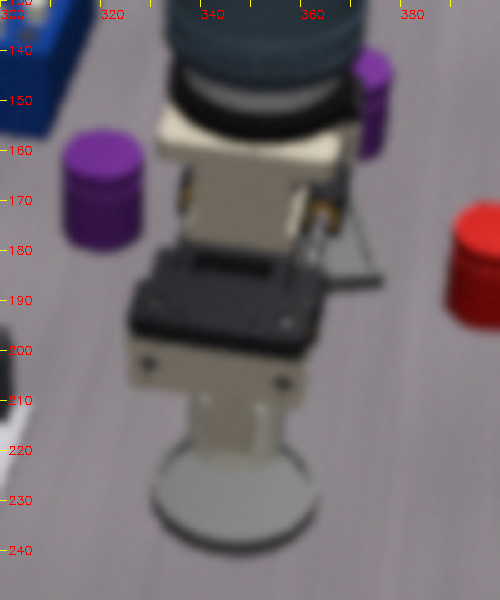

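Emit:
step_arm:
  targets:
    - [0.008,0,0,0,0,0]
    - [0.008,0,0,0,0,0]
    - [0.006,0,0,0,0,0]
    - [0.004,0,0,0,0,0]
    - [0.003,0,0,0,0,0]
    - [0.001,0,0,0,0,0]
    - [0.001,0,0,0,0,0]
    - [0,0,0,0,0,0]
    - [0,0,0,0,0,0]
    - [0,0,0,0,0,0]

```text
time: 38.4
tool_pos: [0.4651, -0.0271, 0.023]
orientation: [-2.203, 0.042, 2.202]
force: [0.3, 0.2, -1.8]
finger_gap: 0.0433
```

Emit:
step_arm:
  targets:
    - [0.0005,0,0,0,0,0]
    - [0.0005,0,0,0,0,0]
    - [0,0,0,0,0,0]
    - [0,0,0,0,0,0]
    - [0,0,0,0,0,0]
    - [0,0,0,0,0,0]
    - [0,0,0,0,0,0]
    - [0,0,0,0,0,0]
    - [0,0,0,0,0,0]
    - [0,0,0,0,0,0]

```text
time: 39.4
tool_pos: [0.4651, -0.0271, 0.022]
orientation: [-2.202, 0.042, 2.202]
force: [-0.9, -0.4, 3.7]
finger_gap: 0.0433
```

Contact; release and lift.

Emit:
step_arm:
  targets:
    - [0,0,0,0,0,0]
    - [0,0,0,0,0,0]
    - [0,0,0,0,0,0]
    - [0,0,0,0,0,0]
    - [0,0,0,0,0,0]
    - [-0.01,0,0,0,0,0]
    - [-0.02,0,0,0,0,0]
    - [-0.03,0,0,0,0,0]
    - [-0.03,0,0,0,0,0]
    - [-0.02,0,0,0,0,0]
  claw: 0.4

```text
time: 40.4
tool_pos: [0.4658, -0.0273, 0.1347]
orientation: [-2.206, 0.043, 2.199]
force: [-1.0, -0.0, 0.5]
finger_gap: 0.0651
```

```bash
python3 go.py .4557 .2265 .13;python3 - <<'E'
from h import *
s=grab("side");crop(s,300,130,400,250,5,"s14.png")
E
```

```text
t 40.4 tcp [ 0.4658 -0.0273  0.1347] gap 0.0651 F [-1.  -0.   0.5]
toolx [ 0.003 -0.001 -1.   ] jaw yaw from +y 177.82 tilt 0.17
tool d mm [   4.4 -253.2   19.7]
```

View pics/s14.png

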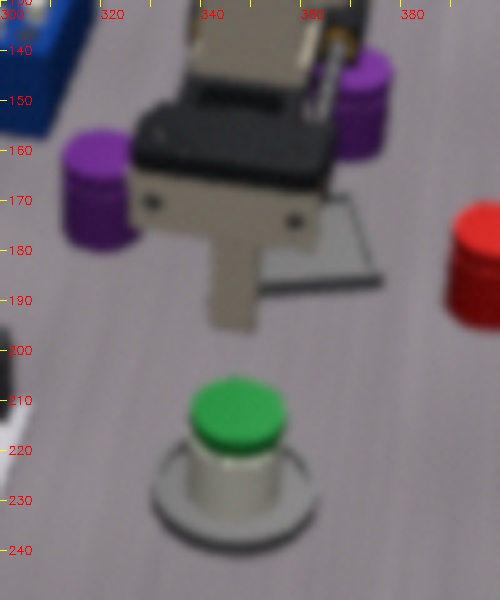

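Jar stands centred in the round seat. Back to the bottle on the mat.

Emit:
step_arm:
  targets:
    - [0,-0.012,0.001,0,0,0]
    - [0,-0.022,0.002,0,0,0]
    - [0,-0.028,0.002,0,0,0]
    - [0,-0.03,0.002,0,0,0]
    - [0,-0.03,0.003,0,0,0]
    - [0,-0.03,0.002,0,0,0]
    - [0,-0.03,0.002,0,0,0]
    - [0,-0.03,0.002,0,0,0]
    - [0,-0.025,0.002,0,0,0]
    - [0,-0.016,0.002,0,0,0]

```text
time: 41.45
tool_pos: [0.4528, 0.2287, 0.1303]
orientation: [-2.2, 0.041, 2.206]
force: [-0.3, -0.1, 0.3]
finger_gap: 0.0653
```

Emit:
step_arm:
  targets:
    - [0,0,0,0,0,0]
    - [0.01,0,0,0,0,0]
    - [0.02,0,0,0,0,0]
    - [0.02,0,0,0,0,0]
    - [0.01,0,0,0,0,0]
    - [0,0,0,0,0,0]
    - [0,0,0,0,0,0]
    - [0,0,0,0,0,0]
    - [0,0,0,0,0,0]
    - [0,0,0,0,0,0]

```text
time: 42.45
tool_pos: [0.4551, 0.2266, 0.0725]
orientation: [-2.203, 0.042, 2.201]
force: [0.3, -0.5, -0.3]
finger_gap: 0.0652
```

```bash
python3 go.py .4557 .2265 .0155
```

```text
t 42.45 tcp [0.4551 0.2266 0.0725] gap 0.0652 F [ 0.3 -0.5 -0.3]
toolx [ 0.001  0.    -1.   ] jaw yaw from +y 177.81 tilt 0.08
tool d mm [57.   0.1 -0.5]
```

Emit:
step_arm:
  targets:
    - [0.01,0,0,0,0,0]
    - [0.012,0,0,0,0,0]
    - [0.01,0,0,0,0,0]
    - [0.01,0,0,0,0,0]
    - [0.007,0,0,0,0,0]
    - [0.005,0,0,0,0,0]
    - [0.003,0,0,0,0,0]
    - [0,0,0,0,0,0]
    - [0,0,0,0,0,0]
    - [0,0,0,0,0,0]

```text
time: 43.45
tool_pos: [0.455, 0.2266, 0.0152]
orientation: [-2.203, 0.042, 2.201]
force: [-0.2, -0.2, 0.1]
finger_gap: 0.0653
```

Emit:
step_arm:
  targets:
    - [0,0,0,0,0,0]
    - [0,0,0,0,0,0]
    - [0,0,0,0,0,0]
    - [0,0,0,0,0,0]
    - [0,0,0,0,0,0]
    - [0,0,0,0,0,0]
    - [0,0,0,0,0,0]
    - [0,0,0,0,0,0]
    - [0,0,0,0,0,0]
    - [0,0,0,0,0,0]
  claw: -1

```text
time: 44.45
tool_pos: [0.4547, 0.2265, 0.015]
orientation: [-2.202, 0.042, 2.202]
force: [-1.6, 0.4, 3.1]
finger_gap: 0.0414
```

Emit:
step_arm:
  targets:
    - [-0.004,0,0,0,0,0]
    - [-0.008,0,0,0,0,0]
    - [-0.012,0,0,0,0,0]
    - [-0.018,0,0,0,0,0]
    - [-0.02,0,0,0,0,0]
    - [-0.02,0,0,0,0,0]
    - [-0.02,0,0,0,0,0]
    - [-0.01,0,0,0,0,0]
    - [-0.005,0,0,0,0,0]
    - [0,0,0,0,0,0]

```text
time: 45.45
tool_pos: [0.4549, 0.2266, 0.1324]
orientation: [-2.203, 0.042, 2.201]
force: [-0.7, 0.4, -1.1]
finger_gap: 0.0416
```

```bash
python3 go.py .4555 -.215 .13 17.2;python3 - <<'E'
from h import *
s=grab("side");crop(s,270,200,400,350,5,"s15.png")
E
```

```text
t 45.45 tcp [0.4549 0.2266 0.1324] gap 0.0416 F [-0.7  0.4 -1.1]
toolx [ 0.001  0.    -1.   ] jaw yaw from +y 177.81 tilt 0.06
tool d mm [  2.3 441.2 -17.5]
rx deg -19.39
```

View pics/s15.png

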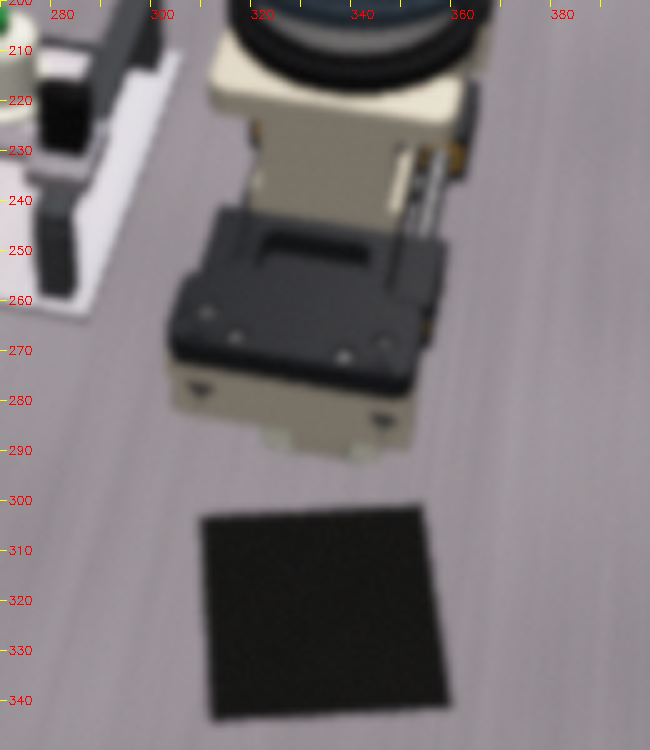

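Emit:
step_arm:
  targets:
    - [0,0.01,0,0,0,0]
    - [0,0.018,-0.001,0,0,0]
    - [0,0.025,-0.001,0,0,0]
    - [0,0.028,-0.001,0,0,0]
    - [0,0.028,-0.001,0,0,0]
    - [0,0.028,-0.001,0,0,0]
    - [0,0.028,-0.001,0,0,0]
    - [0,0.028,-0.001,0,0,0]
    - [0,0.028,-0.001,0,0,0]
    - [0,0.028,-0.001,0,0,0]

```text
time: 46.5
tool_pos: [0.4531, -0.0242, 0.131]
orientation: [-2.2, 0.042, 2.204]
force: [-0.5, 0.3, -0.3]
finger_gap: 0.0416
```

Emit:
step_arm:
  targets:
    - [0,0.028,-0.001,0,0,0]
    - [0,0.028,-0.001,0,0,0]
    - [0,0.028,-0.001,0,0,0]
    - [0,0.028,-0.001,0,0,0]
    - [0,0.028,-0.001,0,0,0]
    - [0,0.025,-0.001,0,0,0]
    - [0,0.018,-0.001,0,0,0]
    - [0,0.01,-0.001,0,0,0]
    - [0,0,0,0,0,0]
    - [0,0,0,0,0,0]

```text
time: 47.5
tool_pos: [0.4544, -0.2151, 0.1315]
orientation: [-2.201, 0.041, 2.202]
force: [1.0, -0.2, -0.5]
finger_gap: 0.0421
```

Emit:
step_arm:
  targets:
    - [0,0,0,-3.4,0,0]
    - [0,0,0,-4,0,0]
    - [0,0,0,-4,0,0]
    - [0,0,0,-4,0,0]
    - [0,0,0,-4,0,0]
    - [0,0,0,0,0,0]
    - [0,0,0,0,0,0]
    - [0,0,0,0,0,0]
    - [0,0,0,0,0,0]
    - [0,0,0,0,0,0]

```text
time: 48.5
tool_pos: [0.4548, -0.2158, 0.1319]
orientation: [2.06, 0.311, -2.06]
force: [-1.0, 0.5, -0.6]
finger_gap: 0.0417
```

```bash
python3 go.py .4555 -.215 .0185 17.2
```

```text
t 48.5 tcp [ 0.4548 -0.2158  0.1319] gap 0.0417 F [-1.   0.5 -0.6]
toolx [ 0.  0. -1.] jaw yaw from +y -162.81 tilt 0.0
tool d mm [113.4  -0.5  -0.9]
rx deg -0.01
```

Emit:
step_arm:
  targets:
    - [0.01,0,-0.001,0,0,0]
    - [0.015,0,0,0,0,0]
    - [0.015,0,0,0,0,0]
    - [0.015,0,0,0,0,0]
    - [0.01,0,0,0,0,0]
    - [0.008,0,0,0,0,0]
    - [0.004,0,0,0,0,0]
    - [0,0,0,0,0,0]
    - [0,0,0,0,0,0]
    - [0,0,0,0,0,0]

```text
time: 49.5
tool_pos: [0.4561, -0.2158, 0.0554]
orientation: [2.06, 0.311, -2.059]
force: [0.5, -0.3, -1.6]
finger_gap: 0.0418
```

```bash
python3 go.py .4555 -.215 .0185 17.2;python3 - <<'E'
from h import *
s=grab("side");crop(s,320,90,420,200,6,"s16.png")
E
```

```text
t 49.5 tcp [ 0.4561 -0.2158  0.0554] gap 0.0418 F [ 0.5 -0.3 -1.6]
toolx [ 0.001 -0.001 -1.   ] jaw yaw from +y -162.79 tilt 0.07
tool d mm [36.9 -1.   0.4]
rx deg 0.01
```

View pics/s16.png

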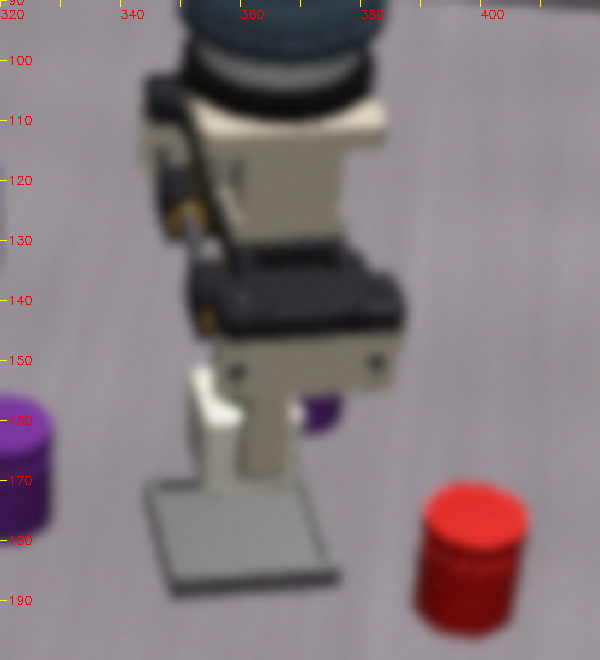

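Emit:
step_arm:
  targets:
    - [0.008,0,0,0,0,0]
    - [0.008,0,0,0,0,0]
    - [0.007,0,0,0,0,0]
    - [0.005,0,0,0,0,0]
    - [0.004,0,0,0,0,0]
    - [0.002,0,0,0,0,0]
    - [0.001,0,0,0,0,0]
    - [0,0,0,0,0,0]
    - [0,0,0,0,0,0]
    - [0,0,0,0,0,0]

```text
time: 50.55
tool_pos: [0.4559, -0.2156, 0.0201]
orientation: [2.06, 0.311, -2.059]
force: [-0.6, 0.3, -0.5]
finger_gap: 0.0417
```

Emit:
step_arm:
  targets:
    - [0.0005,0,0,0,0,0]
    - [0.0005,0,0,0,0,0]
    - [0,0,0,0,0,0]
    - [0,0,0,0,0,0]
    - [0,0,0,0,0,0]
    - [0,0,0,0,0,0]
    - [0,0,0,0,0,0]
    - [0,0,0,0,0,0]
    - [0,0,0,0,0,0]
    - [0,0,0,0,0,0]

```text
time: 51.55
tool_pos: [0.4557, -0.2155, 0.0189]
orientation: [2.06, 0.312, -2.06]
force: [0.3, -0.9, -0.2]
finger_gap: 0.0417
```

Emit:
step_arm:
  targets:
    - [0.0005,0,0,0,0,0]
    - [0.0004,0,0,0,0,0]
    - [0,0,0,0,0,0]
    - [0,0,0,0,0,0]
    - [0,0,0,0,0,0]
    - [0,0,0,0,0,0]
    - [0,0,0,0,0,0]
    - [0,0,0,0,0,0]
    - [0,0,0,0,0,0]
    - [0,0,0,0,0,0]

```text
time: 52.55
tool_pos: [0.4557, -0.2155, 0.018]
orientation: [2.06, 0.312, -2.06]
force: [-0.8, 0.4, 0.2]
finger_gap: 0.0414
```

Emit:
step_arm:
  targets:
    - [0.0004,0,0,0,0,0]
    - [0.0003,0,0,0,0,0]
    - [0,0,0,0,0,0]
    - [0,0,0,0,0,0]
    - [0,0,0,0,0,0]
    - [0,0,0,0,0,0]
    - [0,0,0,0,0,0]
    - [0,0,0,0,0,0]
    - [0,0,0,0,0,0]
    - [0,0,0,0,0,0]

```text
time: 53.55
tool_pos: [0.4557, -0.2156, 0.018]
orientation: [2.06, 0.312, -2.059]
force: [-2.3, 1.0, 7.7]
finger_gap: 0.0417
```

Contact. Release and lift.

Emit:
step_arm:
  targets:
    - [0,0,0,0,0,0]
    - [0,0,0,0,0,0]
    - [0,0,0,0,0,0]
    - [0,0,0,0,0,0]
    - [0,0,0,0,0,0]
    - [-0.01,0,0,0,0,0]
    - [-0.02,0,0,0,0,0]
    - [-0.03,0,0,0,0,0]
    - [-0.035,0,0,0,0,0]
    - [-0.035,0,0,0,0,0]
  claw: 0.4

```text
time: 54.55
tool_pos: [0.4555, -0.2153, 0.1491]
orientation: [2.06, 0.312, -2.06]
force: [0.5, -1.0, -1.1]
finger_gap: 0.0651
```

```bash
python3 go.py .590 .068 .17 -2.2;python3 - <<'E'
from h import *
s=grab("side");crop(s,320,120,420,200,6,"s17.png")
E
```

```text
t 54.55 tcp [ 0.4555 -0.2153  0.1491] gap 0.0651 F [ 0.5 -1.  -1.1]
toolx [-0.  0. -1.] jaw yaw from +y -162.79 tilt 0.01
tool d mm [ -20.9 -230.8 -212.3]
rx deg 19.41
```

View pics/s17.png

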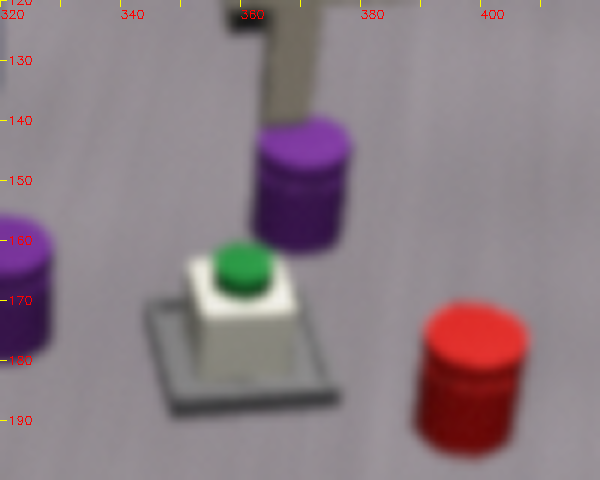

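Emit:
step_arm:
  targets:
    - [-0.005,0,0,3.4,0,0]
    - [-0.01,0,0,4,0,0]
    - [-0.006,0,0,4,0,0]
    - [0,0,0,4,0,0]
    - [0,0,0,4,0,0]
    - [0,-0.01,-0.005,0,0,0]
    - [0,-0.022,-0.009,0,0,0]
    - [0,-0.03,-0.012,0,0,0]
    - [0,-0.03,-0.012,0,0,0]
    - [0,-0.03,-0.012,0,0,0]
  claw: 0

```text
time: 55.6
tool_pos: [0.5108, -0.0937, 0.1686]
orientation: [-2.203, 0.04, 2.203]
force: [0.1, 0.3, 0.2]
finger_gap: 0.0465
```

Emit:
step_arm:
  targets:
    - [0,-0.03,-0.012,0,0,0]
    - [0,-0.03,-0.012,0,0,0]
    - [0,-0.03,-0.012,0,0,0]
    - [0,-0.03,-0.012,0,0,0]
    - [0,-0.024,-0.012,0,0,0]
    - [0,-0.015,-0.008,0,0,0]
    - [0,-0.007,-0.005,0,0,0]
    - [0,0,0,0,0,0]
    - [0,0,0,0,0,0]
    - [0,0,0,0,0,0]

```text
time: 56.6
tool_pos: [0.5893, 0.0665, 0.1683]
orientation: [-2.201, 0.044, 2.202]
force: [-0.3, -0.8, 0.2]
finger_gap: 0.0464
```

```bash
python3 go.py .590 .0673 .079 -2.3
python3 - <<'E'
from h import *
s=grab("side");crop(s,230,140,330,270,5,"s18.png")
E
```

```text
t 56.6 tcp [0.5893 0.0665 0.1683] gap 0.0464 F [-0.3 -0.8  0.2]
toolx [-0. -0. -1.] jaw yaw from +y 177.75 tilt 0.03
tool d mm [89.3 -0.9 -0.7]
rx deg 0.05
```

View pics/s18.png

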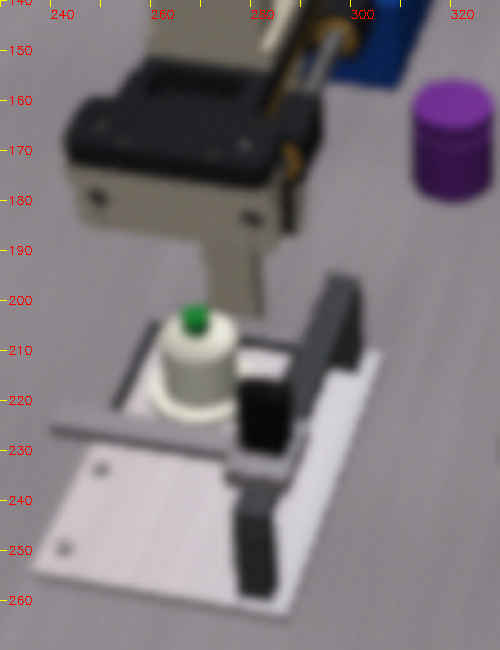

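Emit:
step_arm:
  targets:
    - [0.012,-0.001,-0.001,0,0,0]
    - [0.015,0,0,0,0,0]
    - [0.015,0,0,0,0,0]
    - [0.015,0,0,0,0,0]
    - [0.012,0,0,0,0,0]
    - [0.01,0,0,0,0,0]
    - [0.007,0,0,0,0,0]
    - [0.003,0,0,0,0,0]
    - [0,0,0,0,0,0]
    - [0,0,0,0,0,0]

```text
time: 57.65
tool_pos: [0.5911, 0.0685, 0.0797]
orientation: [-2.203, 0.042, 2.201]
force: [0.2, -0.8, -0.6]
finger_gap: 0.0468
```

Emit:
step_arm:
  targets:
    - [0,0,0,0,0,0]
    - [0,0,0,0,0,0]
    - [0,0,0,0,0,0]
    - [0,0,0,0,0,0]
    - [0,0,0,0,0,0]
    - [0,0,0,0,0,0]
    - [0,0,0,0,0,0]
    - [0,0,0,0,0,0]
    - [0,0,0,0,0,0]
    - [0,0,0,0,0,0]
  claw: -1

```text
time: 58.65
tool_pos: [0.5907, 0.067, 0.0794]
orientation: [-2.203, 0.045, 2.203]
force: [-0.4, -6.1, 1.1]
finger_gap: 0.0162
```

Emit:
step_arm:
  targets:
    - [0,0.005,0,0,0,0]
    - [0,0.01,0,0,0,0]
    - [0,0.012,0,0,0,0]
    - [0,0.012,0,0,0,0]
    - [0,0.012,0,0,0,0]
    - [0,0.012,0,0,0,0]
    - [0,0.012,0,0,0,0]
    - [0,0.008,0,0,0,0]
    - [0,0.005,0,0,0,0]
    - [0,0,0,0,0,0]

```text
time: 59.65
tool_pos: [0.5868, -0.0214, 0.0794]
orientation: [-2.201, 0.044, 2.203]
force: [-3.5, -1.8, 4.6]
finger_gap: 0.0158
```

Emit:
step_arm:
  targets:
    - [0,0.001,0,0,0,0]
    - [0,0.001,0,0,0,0]
    - [0,0,0,0,0,0]
    - [0,0,0,0,0,0]
    - [0,0,0,0,0,0]
    - [0,0,0,0,0,0]
    - [0,0,0,0,0,0]
    - [0,0,0,0,0,0]
    - [0,0,0,0,0,0]
    - [0,0,0,0,0,0]

```text
time: 60.65
tool_pos: [0.5868, -0.0224, 0.0794]
orientation: [-2.201, 0.043, 2.203]
force: [-4.2, 1.3, 5.8]
finger_gap: 0.0159
```

Emit:
step_arm:
  targets:
    - [0,0.001,0,0,0,0]
    - [0,0.001,0,0,0,0]
    - [0,0,0,0,0,0]
    - [0,0,0,0,0,0]
    - [0,0,0,0,0,0]
    - [0,0,0,0,0,0]
    - [0,0,0,0,0,0]
    - [0,0,0,0,0,0]
    - [0,0,0,0,0,0]
    - [0,0,0,0,0,0]

```text
time: 61.65
tool_pos: [0.5867, -0.0231, 0.0794]
orientation: [-2.201, 0.041, 2.202]
force: [-2.8, 5.6, 6.3]
finger_gap: 0.0152
```

Emit:
step_arm:
  targets:
    - [0,0.001,0,0,0,0]
    - [0,0.001,0,0,0,0]
    - [0,0,0,0,0,0]
    - [0,0,0,0,0,0]
    - [0,0,0,0,0,0]
    - [0,0,0,0,0,0]
    - [0,0,0,0,0,0]
    - [0,0,0,0,0,0]
    - [0,0,0,0,0,0]
    - [0,0,0,0,0,0]

```text
time: 62.65
tool_pos: [0.5867, -0.0231, 0.0794]
orientation: [-2.2, 0.038, 2.201]
force: [-2.0, 11.5, 6.9]
finger_gap: 0.0159
```

Emit:
step_arm:
  targets:
    - [0,0,0,0,0,0]
    - [0,0,0,0,0,0]
    - [0,0,0,0,0,0]
    - [0,0,0,0,0,0]
    - [0,0,0,0,0,0]
    - [-0.01,0,0,0,0,0]
    - [-0.02,0,0,0,0,0]
    - [-0.03,0,0,0,0,0]
    - [-0.03,0,0,0,0,0]
    - [-0.03,0,0,0,0,0]
  claw: 0

```text
time: 63.65
tool_pos: [0.5871, -0.0255, 0.2012]
orientation: [-2.203, 0.042, 2.202]
force: [0.1, -0.6, 1.2]
finger_gap: 0.0468
```

Emit:
step_arm:
  targets:
    - [0,0,0.02,0,0,0]
    - [0,0.02,0.03,0,0,0]
    - [0,0.03,0.03,0,0,0]
    - [0,0.035,0.03,0,0,0]
    - [0,0.035,0.03,0,0,0]
    - [0,0.035,0.03,0,0,0]
    - [0,0.035,0.02,0,0,0]
    - [0,0.035,0.01,0,0,0]
    - [0,0.03,0,0,0,0]
    - [0,0.02,0,0,0,0]

```text
time: 64.65
tool_pos: [0.3763, -0.2949, 0.2002]
orientation: [-2.203, 0.046, 2.201]
force: [0.1, 0.2, -0.3]
finger_gap: 0.0465
```

Emit:
step_arm:
  targets:
    - [0,0.03,0,0,0,0]
    - [0,0.035,0,0,0,0]
    - [0,0.035,0,0,0,0]
    - [0,0.03,0,0,0,0]
    - [0,0.02,0,0,0,0]
    - [0,0,0,0,0,0]
    - [0,0,0,0,0,0]
    - [0,0,0,0,0,0]
    - [0,0,0,0,0,0]
    - [0,0,0,0,0,0]

```text
time: 65.65
tool_pos: [0.3713, -0.4416, 0.1996]
orientation: [-2.203, 0.041, 2.202]
force: [0.2, 0.2, -0.9]
finger_gap: 0.0465
```

Run:
```python
from h import *
t=grab("top","topF.png");s=grab("side","sideF.png");crop(s,230,130,420,265,4,"s19.png");crop(t,270,120,450,260,4,"t19.png")
```

```text
(no output)
```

View pics/topF.png

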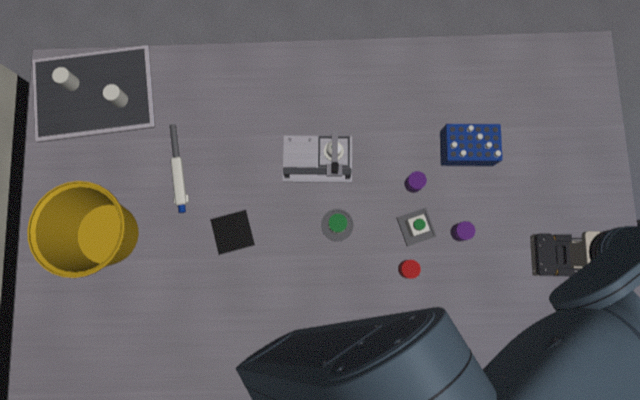

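View pics/s19.png

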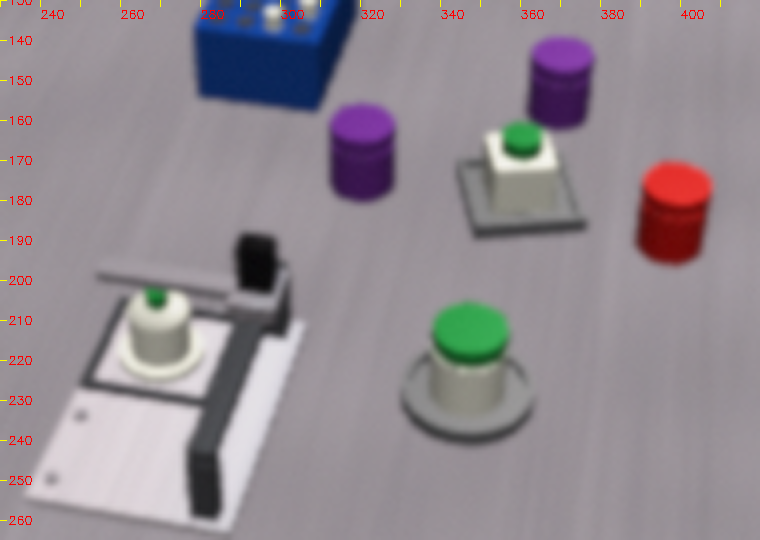

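View pics/t19.png

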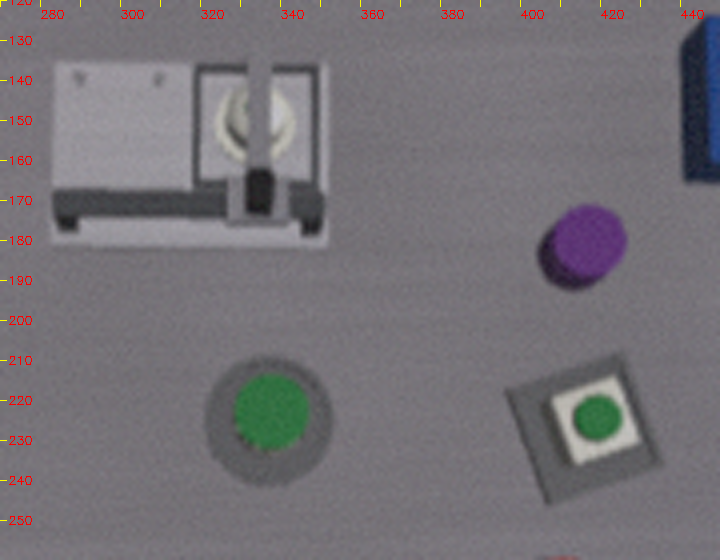

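```bash
python3 -c "
from bench import ctrl;print(ctrl.job_done())"
```

```text
the job is handed in; nothing more can be done
None
```

The job is done and handed in at about 66 s. I opened the gate and parked the bottle on the mat. The capsule then went into the holder, the jar into the round seat and the bottle into the square seat, and I slid the gate shut.

Last checks:
- **Containers:** the final top and side pictures show all three upright, flat and roughly centred inside their rims. Each was let go only after the wrist force showed it touching the floor of its seat (4–8 N).
- **Gate:** it moved 90 mm to its end stop. A further 2 mm push raised the force to 11.5 N without moving it. In the pictures the bar lies over the middle of the capsule.
- **Surroundings:** the pipette and the purple and red look-alikes stand where they were at the start. The arm is clear of everything.
- **Disagreement:** the side camera placed things about 2.5 mm further in +y than the arm's own readings and the top camera (about 5 mm for the empty seats). I corrected for this, and it stayed well inside the seat clearances. No check failed.

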